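# Swap and build up a clutch cartridge in the run-in dock

### The arm

A 6-joint arm with a two-finger parallel gripper is mounted at the origin on the work surface. World frame = base frame: x ahead of the robot, y to its left, z up, the work surface at z = 0. Lengths are in mm, angles in rad, forces in N, time in s.
With the tool pointing down it reaches from about 250 to 775 mm from the base axis. Payload 4 kg.
Tool frame: the origin (TCP) lies at the very end of the fingers, on their centre line; the grasp point (between the pads) lies 19 mm behind it; z points along the fingers, y is the line along which they close (so a half turn about z gives the same grasp; the last joint's range is limited). The gripper opens to 94 mm and grips with 3 to 60 N. Pads are 16 mm wide; open, the fingers measure 119 mm over their backs; the gripper's body (75 mm by 177 mm) begins 78 mm behind the grasp point.
Start: joints at [1.185, 0.087, 1.371, -0, 1.684, -0.103], TCP at [153.485, 528.169, 205.506] pointing down, gripper open.
Joint ranges: [-3.1, 3.1], [-0.76, 2.03], [0.27, 2.55], [-1.08, 4.22], [0.17, 2.65], [-2.57, 2.57]. Speed limits (rad/s): [2.79, 2.79, 3.14, 3.14, 3.14, 3.14].

### API

Orientations are given as a rotation vector (axis times angle).
In Python, from workcell import r gives the robot as it stands. The module is installed in compiled form; this text tells all that it offers.
- The arm moves only by the tool send_rows, never from a script. Its argument "commands" is text: rows parted by semicolons, each of 5 numbers parted by spaces: the shift along the tool's x, y, z in m, then the turn about the tool's z in rad, then the closure, from -1 (fully open) to 1 (shut). A call has 1 to 8 rows; each row is the pose to reach, as a shift and turn from the pose commanded when the call began, along the tool's axes at that moment; what a row does not reach only later rows make up. A row lasts 1/8 s, in which the tool goes at most 62.5 mm and 10.7 degrees, less where a joint would pass 70% of its speed; a pose out of reach is approached as far as the arm can. A call with a gripper value outside its range is refused whole. The fingers move at their own pace and stop on an object; "newtons" is the grip in N (left out, the last holds). Time passes only in rows, so rows that repeat a pose let the fingers close. It gives the time, the measured TCP pose, the force and the opening at its end, in the units of the state.
- r.sense(): the state, without advancing time (a new reading comes with each control period).
- r.get_image(name): name is "scene" or "top" or "wrist"; returns a dict with "frame" (384x512x3 uint8, red, green, blue), "intrinsics" (3x3 intrinsics, pixels), "k1" (the pictures are not rectified: a ray, as slopes to the right and down, at radius r is drawn at 1 + k1 r^2 times it, then the intrinsics apply), "position" and "attitude" of the camera in the world. Camera axes: x right, y down, z forward; pixel columns grow to the right and rows downward; lengths in mm; the calibration is good to about 2 mm. A picture is of the moment at which its call begins. There is no depth.
- r.sign_off(): hands the job in, once; it reports no verdict.
The state is a dict: "time": time; "q": joint angles; "qd": joint speeds; "joint_torque": joint torques, N m; "eef_pos": TCP position; "ee_rot": TCP orientation; "ft_force": force on the tool from outside, world axes, zero at the start; "torque": the same for the moment, N m; "width": finger opening in mm.
Only numpy, scipy, OpenCV 4.12 (cv2) and the standard library are available. Lean on these libraries where they do the work, as an engineer would, in place of code of your own. Each camera call takes 0.05 s, during which the arm holds its last target. There are 200 camera calls.

### The job

Push the finished clutch cartridge in the run-in dock so that its catch lets go and it pops up, then lift it out and stand it upright in the shallow grey tray. Put the empty cartridge in the slot and, while it stands there raised, build up the clutch squarely in its pocket: the thick hub at the bottom, then every spacer disc on the bench, then the knobbed cap on top. Finally push the cap's knob down until the catch holds the cartridge down, and leave the other things on the bench where they are.

Things in the scene. Friction and masses are not known exactly. Their poses are not given: they have to be found in the camera images.
- dock: Run-in dock: grey metal block fixed to the bench, 132 (x) x 124 (y) x 80 mm tall, with a rectangular upright slot 62 mm (x) x 66 mm (y) open at the top and framed by a bright strip. Origin on the bench under the slot's centre, z up, the slot's 62 mm side along its x.
- slot (a point): Centre of the slot's mouth, level with the dock's top, 80 mm above the bench; axes as the dock's.
- lift (a joint): How far the spring lift in the slot is pressed down, m: 0 raised (plate 24 mm below the dock's top), 0.022 caught by the push-push catch, 0.034 hard stop. Pressed to 0.031 or deeper and let go, a raised lift stays caught at 0.022 and a caught lift comes free and rises to 0. Its spring pushes back with 7 N (raised) to 12 N. A cartridge stands on it loosely.
- old_cartridge: Finished black plastic cartridge with a steel clutch in it (one solid piece for handling), 260 g, standing in the dock's slot at the start with the lift caught down. Shape as new_cartridge; the clutch's knob (16 mm across) rises from its middle, knob top 86 mm above the cartridge's underside. Origin at the centre of its underside, z up.
- new_cartridge: Empty black plastic cartridge on the bench, 150 g, 74 mm tall: foot 56 (x) x 60 (y) x 26 mm, 3 mm play a side in the slot (either way round, not quarter-turned); above it an open pocket. The x sides are full walls (grip it across these, 56 mm, below the flared lips, which reach 63 mm); each y side has a finger gap 30 mm wide down to the pocket's floor. Origin at the centre of its underside, z up.
- hub: Hub: plain steel disc 39 mm across, 16 mm thick (the thick one without a knob), 60 g, lying flat. Origin at the centre of its underside.
- spacer1: Spacer: flat steel disc 39 mm across, 8 mm thick, 30 g, lying flat. Origin at the centre of its underside. One to three spacers are present.
- spacer2: Spacer: flat steel disc 39 mm across, 8 mm thick, 30 g, lying flat. Origin at the centre of its underside. One to three spacers are present.
- spacer3: Spacer: flat steel disc 39 mm across, 8 mm thick, 30 g, lying flat. Origin at the centre of its underside. One to three spacers are present.
- cap: Cap: steel disc 39 mm across, 8 mm thick, with an upright knob 16 mm across and 20 mm tall on its middle (28 mm in all), 50 g, knob up. Origin at the centre of its underside.
- tray: Shallow grey plastic tray fixed on the bench, 150 (x) x 130 (y) x 18 mm tall, walls 4 mm, floor 4 mm thick. Origin under its centre, on the bench.
- battery: Bystander: a flat battery pack, 138 x 46 x 25 mm. Origin at the centre of its underside.
- screwdriver: Bystander: a screwdriver lying on the bench.
- car_wheel: Bystander: a small black rubber car wheel lying flat, 68 mm across, 30 mm tall. Origin at the centre of its underside.
- motor: Bystander: a small steel electric motor lying on its side, 36 mm across, 52 mm long. Origin on the bench under its middle.
- pocket (a point): Centre of the floor of the new cartridge's pocket, 26 mm above its underside. The pocket, 40 mm deep with lips flaring out over 8 mm more, takes 39 mm discs with 3 mm play all round. With the cartridge on the raised lift this floor stands 2 mm above the dock's top.
Things that resemble listed ones, but are neither listed nor needed, are in the scene too. Leave any blue look-alike of the new_cartridge alone.

How it is judged:
By the outcome, as a careful person would: the job done as asked, in the order asked, and still so for the second after the job is handed in, with the robot touching nothing.
Of spacer1, spacer2, spacer3 only 1 to 3 are there at a start; the rules pass over those that are not, and their reading is None.
At some moment in a run one of hub, spacer1, spacer2, spacer3, cap may be knocked a few centimetres aside while the robot is not near it.
It also fails if it takes over 210 s, if anything falls off the work surface, if the arm or the gripper's body presses on something with over 40 N, if the wrist force passes 120 N, or if a joint passes its speed limit or range.

## Working session

There is one attempt and no reset: what is moved stays moved. The work goes in short steps, Python scripts to look and compute and a tool call to move; the robot and the scene stay as the last step left them, time stands still between calls to the robot, and variables do not carry over. Pictures are saved under pics/ and viewed, on a budget of 14 in all, crops included, one or two more only if the job needs it, and the job is handed in when it is done.

Besides the shell and the picture viewer there is one more tool, called after "Call:" by a JSON object that holds its "name" and its "arguments". send_rows: Moves the arm, as the interface text tells. Its arguments: {"type":"object","properties":{"commands":{"type":"string"},"newtons":{"type":"number"}},"required":["commands"]}

```bash
mkdir -p pics; cat > h.py <<'E'
import numpy as np, cv2
from scipy.spatial.transform import Rotation as R
from workcell import r
def cam(n,save=None):
    d=r.get_image(n)
    if save: cv2.imwrite('pics/'+save,cv2.cvtColor(d['frame'],cv2.COLOR_RGB2BGR))
    return d
def att(d):
    a=np.array(d['attitude'],float)
    if a.shape==(3,3): return a
    if a.size==3: return R.from_rotvec(a).as_matrix()
    return a
def pix2w(d,u,v,z):
    K=np.array(d['intrinsics']); k=d['k1']
    p=np.array([(u-K[0,2])/K[0,0],(v-K[1,2])/K[1,1]]); s=p.copy()
    for _ in range(20): s=p/(1+k*(s@s))
    ray=att(d)@np.array([s[0],s[1],1]); o=np.array(d['position'])
    return o+ray*(z-o[2])/ray[2]
def w2pix(d,P):
    K=np.array(d['intrinsics']); c=att(d).T@(np.array(P,float)-np.array(d['position']))
    s=c[:2]/c[2]; s=s*(1+d['k1']*(s@s)); return K[:2,:2]@s+K[:2,2]
E
python3 - <<'E'
from h import *
import pickle
for n in('top','scene','wrist'):
    d=cam(n); pickle.dump(d,open(n+'.pkl','wb')); print(n,d['position'],d['attitude'],d['k1'],d['intrinsics'])
    f=cv2.cvtColor(d['frame'],cv2.COLOR_RGB2BGR); cv2.imwrite(f'pics/{n}0.png',cv2.resize(f,(800,600),interpolation=cv2.INTER_CUBIC))
s=r.sense(); print(s['eef_pos'],s['ee_rot'],s['ft_force'],s['width'],R.from_rotvec(s['ee_rot']).as_matrix())
E
```

```text
top [ 477.16392076   35.37008778 1147.55695771] [-2.19317372  2.14556723 -0.06437759] 0.008673238865502845 [[399.96255918   0.         250.50559081]
 [  0.         399.96255918 189.25405699]
 [  0.           0.           1.        ]]
scene [ 934.11647674 -542.59391459  728.41876062] [-2.25590295 -0.64881012  0.30347791] -0.007649210165233695 [[350.49811343   0.         258.71326651]
 [  0.         350.49811343 191.0472194 ]
 [  0.           0.           1.        ]]
wrist [ 77.97022616 549.72243289 383.53724959] [2.32812374 1.7482417  0.23966256] -0.0925572863045108 [[338.29457918   0.         255.43224387]
 [  0.         338.29457918 193.05961758]
 [  0.           0.           1.        ]]
[153.33465409 527.7588624  204.56856309] [-4.42687355e-01 -3.10985902e+00  2.61265890e-03] [-0.05731255 -0.46963178  0.33633073] 93.86837390127498 [[-9.60278011e-01  2.79044381e-01 -6.12983456e-04]
 [ 2.79045017e-01  9.60276700e-01 -1.59298345e-03]
 [ 1.44120649e-04 -1.70075696e-03 -9.99998543e-01]]
```

View pics/top0.png

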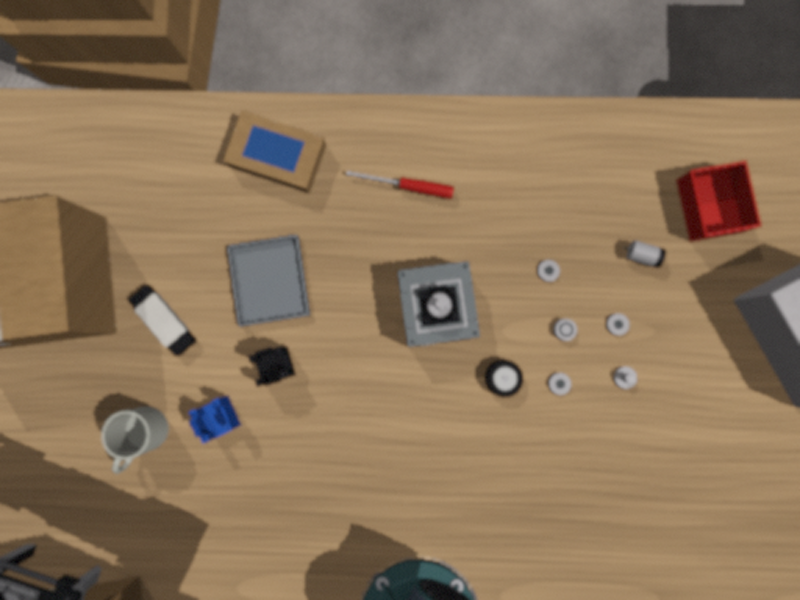

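View pics/scene0.png

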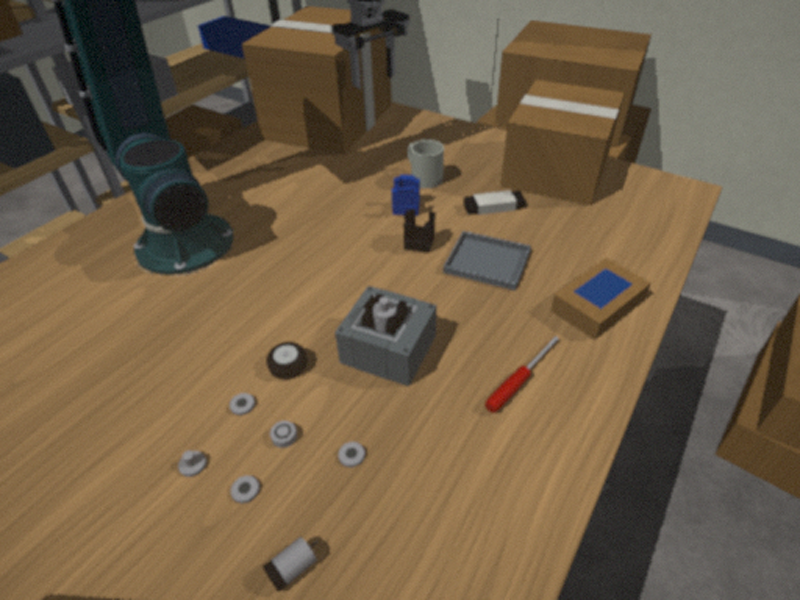

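The top view shows the dock around (438,304), the tray at (268,280), the empty cartridge at (272,365) and the blue look-alike at (214,418). The discs are at (548,270), (565,329; probably the hub), (618,324) and (560,384), with the cap at (625,377). I'll enlarge this for exact pixels.

```bash
python3 - <<'E'
import pickle
from h import *
d=pickle.load(open('top.pkl','rb')); f=cv2.cvtColor(d['frame'],cv2.COLOR_RGB2BGR)
# crops: A x140-210 y145-250 ; B x 250-420,y160-260
A=cv2.resize(f[145:255,140:240],None,fx=4,fy=4,interpolation=cv2.INTER_CUBIC)
B=cv2.resize(f[160:270,245:315],None,fx=5,fy=5,interpolation=cv2.INTER_CUBIC)[:440]
B=cv2.resize(f[160:230,250:315],None,fx=6,fy=6,interpolation=cv2.INTER_CUBIC)
out=np.zeros((440,800,3),np.uint8); out[:,:400]=A; out[:420,405:795]=B; 
cv2.imwrite('pics/crop1.png',out)
C=cv2.resize(f[160:255,300:430],None,fx=6,fy=6,interpolation=cv2.INTER_CUBIC); cv2.imwrite('pics/crop2.png',C)
E
```

```text
(no output)
```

View pics/crop1.png

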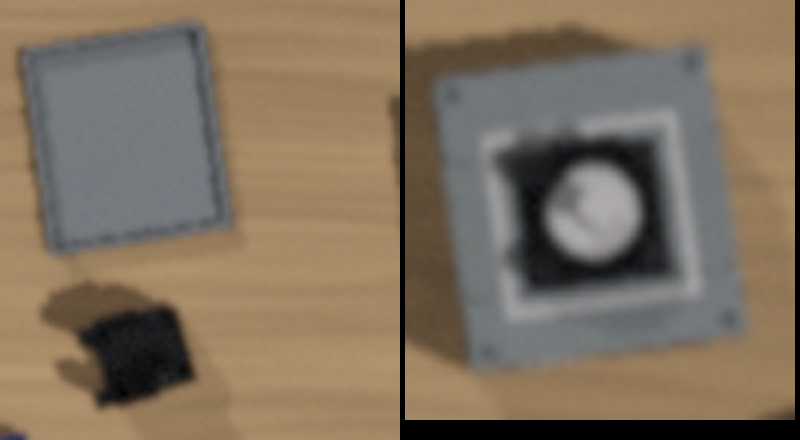

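View pics/crop2.png

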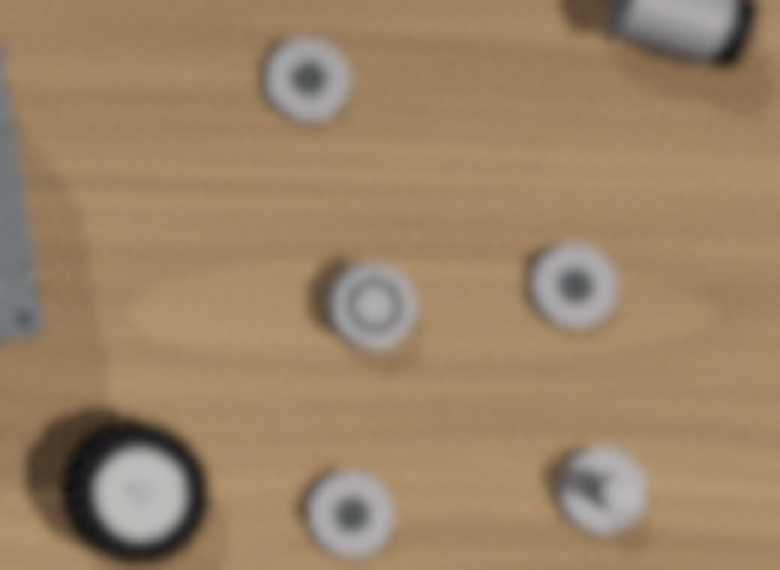

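The crops show the tray corners, the dock and slot corners and the five disc centres: spacers at (310,78), (575,285) and (350,513), hub at (374,306), cap disc at about (603,490). I'll turn these into positions.

```bash
python3 - <<'E'
import pickle
from h import *
np.set_printoptions(precision=1,suppress=True)
d=pickle.load(open('top.pkl','rb'))
A=lambda u,v:((u+.5)/4-.5+140,(v+.5)/4-.5+145)
B=lambda u,v:((u-405+.5)/6-.5+250,(v+.5)/6-.5+160)
C=lambda u,v:((u+.5)/6-.5+300,(v+.5)/6-.5+160)
P=lambda t,z:pix2w(d,*t,z)
def quad(n,c,f,z):
    w=np.array([P(f(*p),z) for p in c]); e=np.diff(np.vstack([w,w[:1]]),axis=0)
    print(n,w.mean(0),np.linalg.norm(e,axis=1),np.degrees(np.arctan2(e[:,1],e[:,0])))
quad('tray',[(22,47),(204,24),(232,230),(52,252)],A,18)
quad('dock',[(435,76),(702,45),(747,334),(474,368)],B,80)
quad('slotouter',[(481,134),(674,109),(701,297),(510,320)],B,80)
quad('cart',[(84,323),(178,307),(193,376),(100,404)],A,74)
print('knob',P(B(593,212),70))
for n,p,z in [('s1',(309,79),8),('s2',(574,286),8),('s3',(350,514),8),('hub',(373,307),16),('cap',(603,490),8)]: print(n,P(C(*p),z))
print(P((0,100),0),P((400,100),0))
E
```

```text
tray [593.2 287.   18. ] [131.6 149.3 128.7 148.9] [ -81.6 -170.3   98.2   10.8]
dock [553.3 -20.2  80. ] [120.2 130.3 121.8 131.5] [ -82.2 -170.5   98.4    8.8]
slotouter [549.  -21.2  80. ] [86.8 84.6 85.3 83.9] [ -81.4 -171.1   98.1   10. ]
cart [443.  261.3  74. ] [64.  47.2 64.8 55.2] [ -79.1 -165.6  108.    13.6]
knob [550.9 -22.5  70. ]
s1 [ 622.8 -224.5    8. ]
s2 [ 527.2 -348.7    8. ]
s3 [ 418.1 -244.     8. ]
hub [ 514.9 -252.7   16. ]
cap [ 432.2 -361.4    8. ]
[819.6 809.2   0. ] [ 839.4 -366.8    0. ]
```

```bash
cat >> h.py <<'E'
np.set_printoptions(precision=1,suppress=True)
def st():
    s=r.sense(); M=R.from_rotvec(s['ee_rot']).as_matrix()
    return s,M,np.degrees(np.arctan2(M[1,1],M[0,1]))
def plan(x,y,z,head=None):
    s,M,h=st(); p=M.T@(np.array([x,y,z])-s['eef_pos'])/1000
    t=0 if head is None else -np.radians(((head-h+90)%180)-90)
    print('to',(x,y,z),'shift %.4f %.4f %.4f turn %.3f'%(*p,t),'| now',s['eef_pos'],'head %.1f'%h,'F',s['ft_force'],'w %.1f'%s['width'],'t %.1f'%s['time'],'q',np.round(s['q'],2))
E
python3 -c "
from h import *
plan(551,-21,190,9)"
```

```text
to (551, -21, 190) shift -0.5350 -0.4160 0.0152 turn 1.131 | now [153.3 527.8 204.6] head 73.8 F [-0.1 -0.5  0.3] w 93.9 t 0.1 q [ 1.2  0.1  1.4 -0.   1.7 -0.1]
```

Call:
{"name": "send_rows", "arguments": {"commands": "-0.045 -0.035 0 0.15 1; -0.090 -0.070 0 0.30 1; -0.135 -0.105 0 0.45 1; -0.180 -0.140 0 0.60 1; -0.225 -0.175 0 0.75 1; -0.270 -0.210 0 0.90 1; -0.315 -0.245 0 1.0 1; -0.360 -0.280 0 1.13 1", "newtons": 20}}

```text
time: 1.15
eef_pos: [421.7, 157.2, 205.3]
ee_rot: [-2.044, -2.386, -0.001]
ft_force: [1.9, -0.2, 1.1]
width: 17.1
```

```bash
python3 -c "
from h import *
plan(551,-21,190,9)"
```

```text
to (551, -21, 190) shift -0.1959 0.1005 0.0153 turn -0.003 | now [421.7 157.2 205.3] head 8.8 F [ 1.9 -0.2  1.1] w 17.1 t 1.1 q [ 0.2 -0.1  1.6  0.   1.7  0.1]
```

Call:
{"name": "send_rows", "arguments": {"commands": "-0.05 0.025 0.004 0 1; -0.1 0.05 0.008 0 1; -0.15 0.075 0.012 0 1; -0.1965 0.1 0.0155 0 1; -0.1965 0.1 0.0155 0 1; -0.1965 0.1 0.0155 0 1"}}

```text
time: 1.9
eef_pos: [550.3, -19.1, 189.5]
ee_rot: [-2.038, -2.388, 0.0]
ft_force: [0.7, -0.4, -0.5]
width: 0.4
```

```bash
python3 -c "
from h import *
import pickle
plan(551,-21,125,9)
d=cam('wrist');pickle.dump(d,open('w1.pkl','wb'))
f=cv2.cvtColor(d['frame'],cv2.COLOR_RGB2BGR); cv2.imwrite('pics/w1.png',cv2.resize(f,(800,600),interpolation=cv2.INTER_CUBIC))
print(w2pix(d,(551,-21,120))*800/512)"
```

```text
to (551, -21, 125) shift -0.0020 0.0005 0.0645 turn 0.001 | now [550.3 -19.1 189.5] head 9.0 F [ 0.7 -0.4 -0.5] w 0.4 t 1.9 q [-0.1  0.1  1.4  0.   1.6 -0.3]
[399.3 322.4]
```

View pics/w1.png

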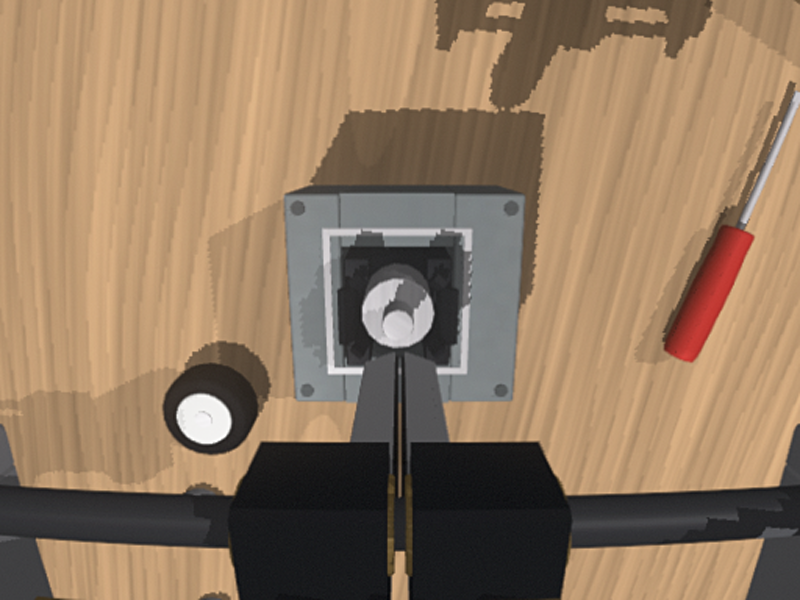

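The wrist view puts the knob top at (398,324), against (399,322) predicted, and the slot frame at (322,230), (471,230), (466,373), (330,373), square to the tool. So I'm aligned and can press now.

Call:
{"name": "send_rows", "arguments": {"commands": "-0.0015 0.0005 0.03 0 1; -0.0015 0.0005 0.062 0 1; -0.0015 0.0005 0.07 0 1; -0.0015 0.0005 0.075 0 1; -0.0015 0.0005 0.079 0 1; -0.0015 0.0005 0.0805 0 1; -0.0015 0.0005 0.0805 0 1"}}

```text
time: 2.82
eef_pos: [552.0, -19.3, 113.4]
ee_rot: [2.036, 2.39, 0.005]
ft_force: [-3.2, 2.6, 7.6]
width: 0.6
```

```bash
python3 -c "
from h import *
import pickle
plan(551,-21,190,9)
d=pickle.load(open('w1.pkl','rb'))
w=np.array([pix2w(d,u*.64,v*.64,80) for u,v in [(322,230),(471,230),(466,373),(330,373)]]);e=np.diff(np.vstack([w,w[:1]]),axis=0)
print(w.mean(0),np.linalg.norm(e,axis=1),np.degrees(np.arctan2(e[:,1],e[:,0])))
w=np.array([pix2w(d,u*.64,v*.64,80) for u,v in [(285,193),(524,193),(513,401),(295,401)]]);e=np.diff(np.vstack([w,w[:1]]),axis=0)
print(w.mean(0),np.linalg.norm(e,axis=1),np.degrees(np.arctan2(e[:,1],e[:,0])))
"
```

```text
to (551, -21, 190) shift -0.0015 -0.0009 -0.0766 turn 0.003 | now [552.  -19.3 113.4] head 9.2 F [-3.2  2.6  7.6] w 0.6 t 2.8 q [-0.1  0.1  1.5  0.   1.5 -0.3]
[550.1 -23.2  80. ] [81.7 84.6 80.4 84.6] [   9.   -80.9 -170.9  100. ]
[554.  -21.7  80. ] [129.2 123.3 131.5 123.2] [   9.1  -80.4 -171.    98.5]
```

Call:
{"name": "send_rows", "arguments": {"commands": "0 0 0.002 0 1; 0 0 0.003 0 1; 0 0 0.004 0 1; 0 0 0.004 0 1"}}

```text
time: 3.32
eef_pos: [552.1, -19.3, 109.7]
ee_rot: [2.035, 2.39, 0.005]
ft_force: [-3.0, 2.2, 9.1]
width: 0.7
```

Call:
{"name": "send_rows", "arguments": {"commands": "0 0 0.001 0 1; 0 0 0.0015 0 1; 0 0 -0.01 0 1; 0 0 -0.03 0 1; 0 0 -0.06 0 1; 0 0 -0.08 0 1;0 0 -0.08 0 1;0 0 -0.08 0 1"}}

```text
time: 4.32
eef_pos: [551.1, -20.4, 185.2]
ee_rot: [-2.038, -2.39, -0.0]
ft_force: [0.2, 0.1, 0.1]
width: 0.5
```

```bash
python3 -c "
from h import *
import pickle
d=cam('wrist');pickle.dump(d,open('w2.pkl','wb'))
plan(551,-22,190,9)
f=cv2.cvtColor(d['frame'],cv2.COLOR_RGB2BGR); cv2.imwrite('pics/w2.png',f[100:290,150:380].repeat(3,0).repeat(3,1))
print((w2pix(d,(551,-22,142))-[150,100])*3,(w2pix(d,(551,-22,120))-[150,100])*3)"
```

```text
to (551, -22, 190) shift -0.0015 -0.0001 -0.0054 turn 0.001 | now [550.9 -20.5 184.6] head 9.1 F [-0.5  1.  -0.2] w 0.7 t 4.4 q [-0.1  0.1  1.4  0.   1.6 -0.3]
[312.9 352. ] [313.2 322.5]
```

View pics/w2.png

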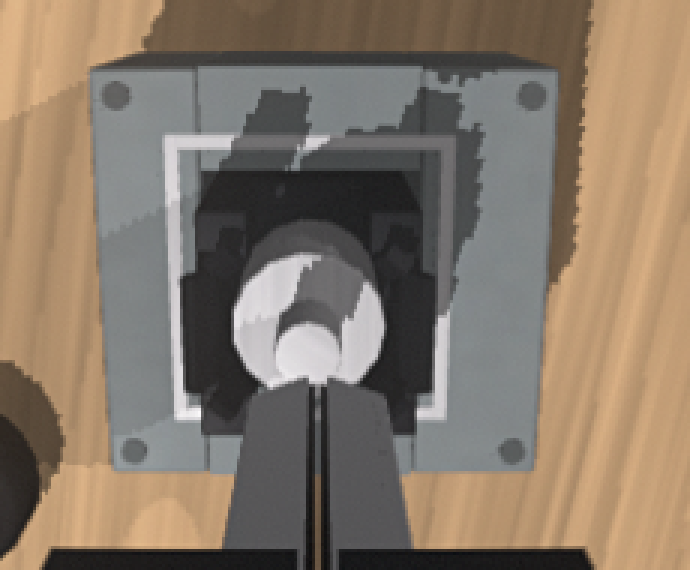

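The knob now shows at (308,352), matching the raised height (142 mm), so the cartridge has popped up. Next: open, descend and grip across x.

Call:
{"name": "send_rows", "arguments": {"commands": "-0.0015 0 0 0 -1; -0.0015 0 0 0 -1; -0.0015 0 0 0 -1; -0.0015 0 0 0 -1; -0.0015 0 0.04 0 -1; -0.0015 0 0.08 0 -1; -0.0015 0 0.099 0 -1; -0.0015 0 0.099 0 -1"}}

```text
time: 5.38
eef_pos: [564.7, -21.4, 93.6]
ee_rot: [2.023, 2.371, 0.036]
ft_force: [23.3, 4.2, 5.4]
width: 76.6
```

Call:
{"name": "send_rows", "arguments": {"commands": "0 0 0 0 1;0 0 0 0 1;0 0 0 0 1;0 0 0 0 1;0 0 0 0 1;0 0 0 0 1", "newtons": 25}}

```text
time: 6.12
eef_pos: [556.8, -22.4, 91.2]
ee_rot: [2.032, 2.382, 0.013]
ft_force: [5.0, 0.9, 8.7]
width: 38.3
```

```bash
python3 -c "
from h import *
plan(593,287,200,9.7)"
```

```text
to (593, 287, 200) shift 0.2996 0.0859 -0.1085 turn -0.011 | now [556.8 -22.4  91.2] head 9.1 F [5.  0.9 8.7] w 38.3 t 6.1 q [-0.1  0.1  1.5  0.   1.4 -0.3]
```

```bash
python3 -c "
from h import *
d=cam('wrist');e=cam('scene')
a=cv2.cvtColor(d['frame'],cv2.COLOR_RGB2BGR)[60:310,130:400];b=cv2.cvtColor(e['frame'],cv2.COLOR_RGB2BGR)[130:255,200:300]
o=np.zeros((500,800,3),np.uint8)
a=cv2.resize(a,(432,400));b=cv2.resize(b,(360,450),interpolation=cv2.INTER_CUBIC)
o[:400,:432]=a;o[:450,440:]=b;cv2.imwrite('pics/w3.png',o)
plan(593,287,200,9.7)"
```

```text
to (593, 287, 200) shift 0.2996 0.0859 -0.1084 turn -0.011 | now [556.8 -22.4  91.2] head 9.1 F [4.6 1.1 8.1] w 38.3 t 6.2 q [-0.1  0.1  1.5  0.   1.4 -0.3]
```

View pics/w3.png

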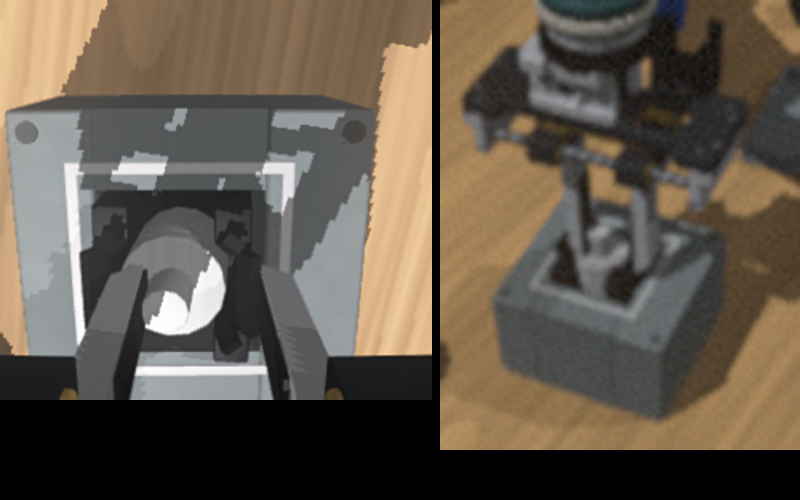

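The left finger came down inside the flared lips onto the clutch, before the fingers were fully open, and pressed the lift down. I'll loosen the grip, rise straight up, then open fully.

Call:
{"name": "send_rows", "arguments": {"commands": "0 0 0 0 0.1; 0 0 -0.01 0 0.1; 0 0 -0.03 0 0.1; 0 0 -0.06 0 0.1; 0 0 -0.1 0 0.1; 0 0 -0.1 0 -1; 0 0 -0.1 0 -1; 0 0 -0.1 0 -1"}}

```text
time: 7.22
eef_pos: [550.5, -22.3, 184.2]
ee_rot: [-2.037, -2.387, 0.003]
ft_force: [-0.6, -0.0, 0.6]
width: 68.8
```

Call:
{"name": "send_rows", "arguments": {"commands": "0 0 0 0 -1; 0 0 0 0 -1; 0 0 0 0 -1; 0 0 0 0 -1; 0 0 0 0 -1; 0 0 0 0 -1"}}

```text
time: 7.98
eef_pos: [551.7, -22.4, 186.5]
ee_rot: [2.039, 2.39, 0.0]
ft_force: [0.0, 0.1, -0.1]
width: 93.8
```

```bash
python3 -c "
from h import *
import pickle
d=cam('wrist');pickle.dump(d,open('w4.pkl','wb'))
plan(551,-22,185,9)
f=cv2.cvtColor(d['frame'],cv2.COLOR_RGB2BGR); cv2.imwrite('pics/w4.png',f[100:290,150:380].repeat(3,0).repeat(3,1))
print((w2pix(d,(551,-22,142))-[150,100])*3,(w2pix(d,(551,-22,120))-[150,100])*3)"
```

```text
to (551, -22, 185) shift 0.0005 -0.0006 0.0015 turn 0.001 | now [551.7 -22.3 186.5] head 9.1 F [-0.5 -0.8 -0. ] w 93.7 t 8.0 q [-0.1  0.1  1.4  0.   1.6 -0.3]
[311.8 341.9] [312.1 313.3]
```

View pics/w4.png

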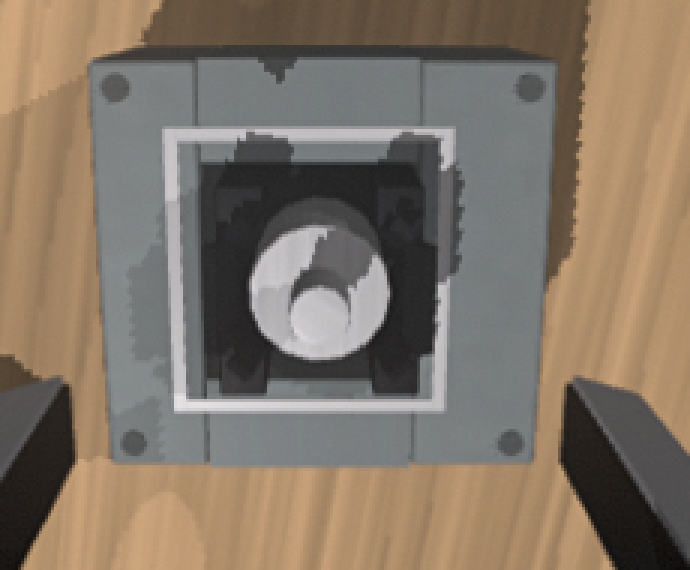

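The lift has caught again: the knob is at (320,313), matching z=120. I'll close the fingers and press once more.

Call:
{"name": "send_rows", "arguments": {"commands": "0.0005 0.001 0 0 1;0.0005 0.001 0 0 1;0.0005 0.001 0 0 1;0.0005 0.001 0 0 1;0.0005 0.001 0 0 1;0.0005 0.001 0.02 0 1;0.0005 0.001 0.04 0 1; 0.0005 0.001 0.055 0 1"}}

```text
time: 9.02
eef_pos: [552.3, -21.7, 130.5]
ee_rot: [-2.039, -2.389, 0.0]
ft_force: [-1.3, 0.3, 0.1]
width: 17.1
```

Call:
{"name": "send_rows", "arguments": {"commands": "0 0 0 0 1; 0 0 0.009 0 1; 0 0 0.015 0 1; 0 0 0.02 0 1; 0 0 0.023 0 1; 0 0 0.0255 0 1; 0 0 0.027 0 1; 0 0 0.027 0 1"}}

```text
time: 10.02
eef_pos: [553.3, -21.9, 108.4]
ee_rot: [2.037, 2.388, 0.003]
ft_force: [-5.4, 0.8, 12.4]
width: 0.3
```

Pressed to z=108.4. Now rise, then open fully before descending.

Call:
{"name": "send_rows", "arguments": {"commands": "0 0 -0.01 0 1; 0 0 -0.04 0 1; 0 0 -0.08 0 -1; 0 0 -0.081 0 -1; 0 0 -0.081 0 -1; 0 0 -0.081 0 -1; 0 0 -0.081 0 -1; 0 0 -0.081 0 -1"}}

```text
time: 11.02
eef_pos: [552.3, -21.7, 184.6]
ee_rot: [-2.038, -2.389, 0.001]
ft_force: [-0.2, -0.6, 1.0]
width: 57.1
```

Call:
{"name": "send_rows", "arguments": {"commands": "0 0 0 0 -1; 0 0 0 0 -1; 0 0 0 0 -1; 0 0 0 0 -1; 0 0 0 0 -1"}}

```text
time: 11.65
eef_pos: [552.6, -21.7, 185.5]
ee_rot: [-2.039, -2.39, -0.0]
ft_force: [-0.6, 1.0, 0.2]
width: 94.1
```

```bash
python3 -c "
from h import *
d=cam('wrist')
plan(551,-22,86,9)
f=cv2.cvtColor(d['frame'],cv2.COLOR_RGB2BGR); cv2.imwrite('pics/w5.png',f[100:290,150:380].repeat(3,0).repeat(3,1))
print((w2pix(d,(551,-22,142))-[150,100])*3,(w2pix(d,(551,-22,120))-[150,100])*3)"
```

```text
to (551, -22, 86) shift -0.0000 -0.0017 0.0995 turn 0.001 | now [552.6 -21.7 185.5] head 9.1 F [-0.6  0.1  0.6] w 93.5 t 11.7 q [-0.1  0.1  1.4  0.   1.6 -0.3]
[307.5 345.4] [308.2 316.4]
```

View pics/w5.png

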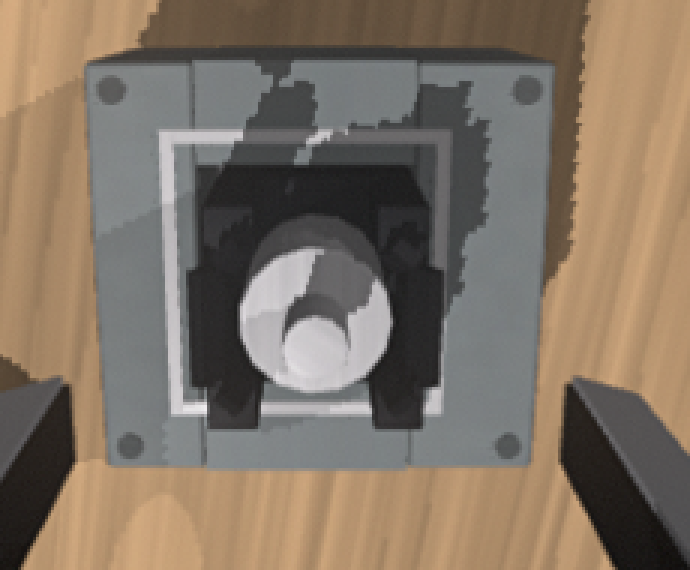

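It has popped up again (knob at (316,347)) and sits centred between the open fingers. Descend and grip.

Call:
{"name": "send_rows", "arguments": {"commands": "0 0 0.03 0 -1; 0 0 0.06 0 -1; 0 0 0.085 0 -1; 0 0 0.099 0 -1; 0 0 0.099 0 -1; 0 0 0.099 0 1; 0 0 0.099 0 1; 0 0 0.099 0 1"}}

```text
time: 12.7
eef_pos: [553.1, -21.8, 87.4]
ee_rot: [2.038, 2.389, 0.001]
ft_force: [0.3, -1.4, -0.0]
width: 67.5
```

Call:
{"name": "send_rows", "arguments": {"commands": "0 0 0 0 1; 0 0 0 0 1; 0 0 0 0 1; 0 0 0 0 1; 0 0 0 0 1"}}

```text
time: 13.32
eef_pos: [552.3, -21.9, 87.1]
ee_rot: [-2.039, -2.39, 0.001]
ft_force: [-3.9, -0.2, 5.3]
width: 60.6
```

Width is 60.6 instead of 56, with an upward force, so the pads are touching the lips. I'll open, go lower and grip again.

Call:
{"name": "send_rows", "arguments": {"commands": "0 0 0 0 -0.6; 0 0 0 0 -0.6; 0 0 0 0 -0.6; 0 0 0.003 0 -0.6; 0 0 0.0045 0 -0.6; 0 0 0.0045 0 1; 0 0 0.0045 0 1; 0 0 0.0045 0 1"}}

```text
time: 14.32
eef_pos: [552.2, -21.7, 81.9]
ee_rot: [-2.039, -2.389, 0.001]
ft_force: [-1.4, 0.0, 0.6]
width: 60.2
```

Call:
{"name": "send_rows", "arguments": {"commands": "0 0 0 0 1; 0 0 0 0 1; 0 0 0 0 1; 0 0 0 0 1; 0 0 0 0 1"}}

```text
time: 14.95
eef_pos: [552.3, -21.7, 81.9]
ee_rot: [-2.039, -2.389, 0.001]
ft_force: [-2.8, -1.2, 1.4]
width: 60.7
```

Call:
{"name": "send_rows", "arguments": {"commands": "0 0 -0.01 0 1; 0 0 -0.03 0 1; 0 0 -0.06 0 1; 0 0 -0.1 0 1; 0 0 -0.12 0 1; 0 0 -0.12 0 1;0 0 -0.12 0 1"}}

```text
time: 15.82
eef_pos: [552.3, -21.6, 200.7]
ee_rot: [-2.038, -2.389, 0.001]
ft_force: [-0.9, -0.1, -3.0]
width: 60.5
```

```bash
python3 -c "
from h import *
plan(593,287,200,9.7)
d=cam('wrist');e=cam('scene')
a=cv2.cvtColor(d['frame'],cv2.COLOR_RGB2BGR)[60:310,130:400];b=cv2.cvtColor(e['frame'],cv2.COLOR_RGB2BGR)[110:235,200:300]
o=np.zeros((500,800,3),np.uint8)
a=cv2.resize(a,(432,400));b=cv2.resize(b,(360,450),interpolation=cv2.INTER_CUBIC)
o[:400,:432]=a;o[:450,440:]=b;cv2.imwrite('pics/w6.png',o)"
```

```text
to (593, 287, 200) shift 0.2983 0.0888 0.0008 turn -0.011 | now [552.3 -21.6 200.7] head 9.1 F [-0.9 -0.1 -3. ] w 60.5 t 15.8 q [-0.1  0.1  1.4  0.   1.7 -0.3]
```

View pics/w6.png

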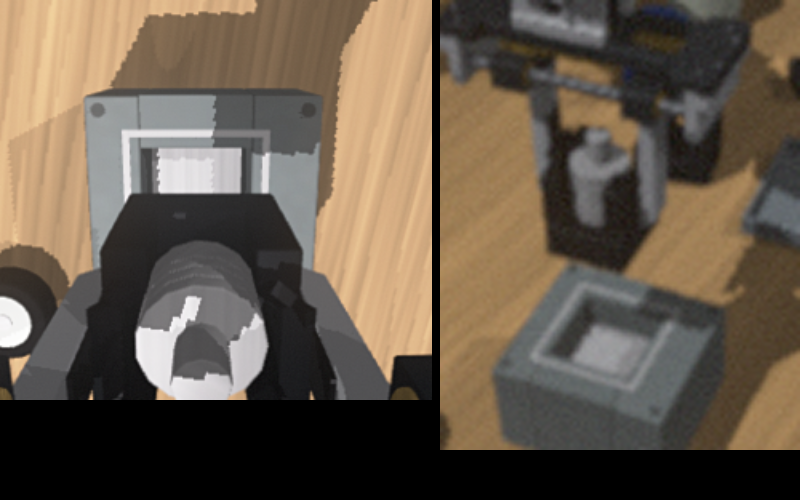

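The cartridge is lifted out upright and the slot is empty. Carry it to the tray.

Call:
{"name": "send_rows", "arguments": {"commands": "0.04 0.012 0 0 1; 0.09 0.027 0 0 1; 0.14 0.042 0 0 1; 0.19 0.057 0 0 1; 0.24 0.072 0 0 1; 0.28 0.084 0 -0.01 1; 0.298 0.089 0 -0.01 1; 0.298 0.089 0 -0.01 1"}}

```text
time: 16.92
eef_pos: [593.2, 286.8, 200.6]
ee_rot: [-2.025, -2.401, 0.004]
ft_force: [-0.8, -0.7, -3.0]
width: 60.8
```

Call:
{"name": "send_rows", "arguments": {"commands": "0 0 0.03 0 1; 0 0 0.07 0 1; 0 0 0.11 0 1; 0 0 0.14 0 1; 0 0 0.155 0 1; 0 0 0.16 0 1; 0 0 0.163 0 1; 0 0 0.163 0 1"}}

```text
time: 17.92
eef_pos: [594.5, 286.8, 40.4]
ee_rot: [2.027, 2.399, 0.003]
ft_force: [-0.6, 0.6, -2.6]
width: 60.3
```

Call:
{"name": "send_rows", "arguments": {"commands": "0 0 0.003 0 1; 0 0 0.006 0 1; 0 0 0.008 0 1; 0 0 0.008 0 1"}}

```text
time: 18.42
eef_pos: [593.4, 286.6, 30.6]
ee_rot: [-2.027, -2.4, 0.001]
ft_force: [0.2, 0.7, -2.0]
width: 60.4
```

Call:
{"name": "send_rows", "arguments": {"commands": "0 0 0.001 0 1; 0 0 0.002 0 1; 0 0 0.002 0 1"}}

```text
time: 18.8
eef_pos: [593.7, 286.7, 29.9]
ee_rot: [2.027, 2.4, 0.001]
ft_force: [-1.2, 0.0, 1.9]
width: 60.5
```

Contact. Release and rise.

Call:
{"name": "send_rows", "arguments": {"commands": "0 0 0 0 -1; 0 0 0 0 -1; 0 0 0 0 -1;0 0 0 0 -1; 0 0 0 0 -1;0 0 -0.02 0 -1;0 0 -0.06 0 -1; 0 0 -0.1 0 -1"}}

```text
time: 19.8
eef_pos: [593.8, 286.6, 131.6]
ee_rot: [2.027, 2.4, 0.002]
ft_force: [0.9, -0.8, 0.6]
width: 94.2
```

```bash
python3 -c "
from h import *
plan(440,225,190,13)"
```

```text
to (440, 225, 190) shift -0.0350 -0.1619 -0.0586 turn -0.059 | now [593.8 286.6 131.6] head 9.6 F [ 0.9 -0.8  0.6] w 94.2 t 19.8 q [0.4 0.3 1.2 0.  1.6 0.2]
```

Call:
{"name": "send_rows", "arguments": {"commands": "0 0 -0.06 0 -1; -0.01 -0.05 -0.06 0 -1; -0.02 -0.1 -0.06 -0.03 -1; -0.035 -0.15 -0.06 -0.06 -1; -0.035 -0.162 -0.06 -0.06 -1; -0.035 -0.162 -0.06 -0.06 -1"}}

```text
time: 20.55
eef_pos: [440.2, 225.4, 190.8]
ee_rot: [1.953, 2.458, 0.005]
ft_force: [-0.1, 0.2, -0.3]
width: 93.8
```

```bash
python3 -c "
from h import *
import pickle
d=cam('wrist');pickle.dump(d,open('w7.pkl','wb'))
plan(443,261,190,13)
f=cv2.cvtColor(d['frame'],cv2.COLOR_RGB2BGR); cv2.imwrite('pics/w7.png',cv2.resize(f,(800,600),interpolation=cv2.INTER_CUBIC))
for z in (0,74): print(w2pix(d,(443,261,z))*800/512)"
```

```text
to (443, 261, 190) shift 0.0341 0.0102 0.0004 turn 0.001 | now [440.8 225.5 190.4] head 13.1 F [ 0.4 -0.  -0.4] w 94.2 t 20.6 q [ 0.4 -0.   1.5  0.   1.6  0.1]
[412.9 219.6]
[416.8 235.4]
```

View pics/w7.png

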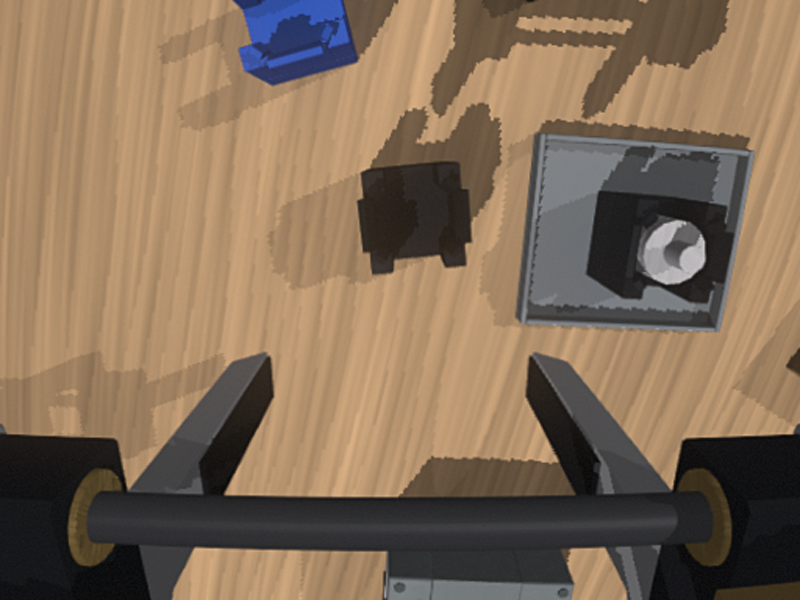

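The new cartridge's lip corners are at (359,201), (467,190), (471,242), (365,253), turned about 5° from the tool. The old one stands in the tray.

```bash
python3 -c "
from h import *
import pickle
d=pickle.load(open('w7.pkl','rb'))
w=np.array([pix2w(d,u*.64,v*.64,72) for u,v in [(359,201),(467,190),(471,242),(365,253)]]);e=np.diff(np.vstack([w,w[:1]]),axis=0)
print(w,w.mean(0),np.linalg.norm(e,axis=1),np.degrees(np.arctan2(e[:,1],e[:,0])))
k=[pix2w(d,u*.64,v*.64,90) for u,v in [(686,254)]];print('oldknob',k)
t=w.mean(0);plan(t[0],t[1],120,17.5)"
```

```text
[[407.2 272.2  72. ]
 [464.4 291.8  72. ]
 [474.1 264.   72. ]
 [416.7 244.2  72. ]] [440.6 268.1  72. ] [60.4 29.4 60.8 29.6] [  18.9  -70.7 -160.9  108.7]
oldknob [array([589.6, 287.8,  90. ])]
to (np.float64(440.5758083548417), np.float64(268.0669072789337), 120) shift 0.0415 0.0092 0.0704 turn -0.077 | now [440.8 225.5 190.4] head 13.1 F [ 0.4 -0.  -0.4] w 94.2 t 20.6 q [ 0.4 -0.   1.5  0.   1.6  0.1]
```

Call:
{"name": "send_rows", "arguments": {"commands": "0.02 0.005 0.02 -0.05 -1; 0.0405 0.0095 0.05 -0.103 -1; 0.0405 0.0095 0.08 -0.103 -1; 0.0405 0.0095 0.12 -0.103 -1; 0.0405 0.0095 0.15 -0.103 -1; 0.0405 0.0095 0.163 -0.103 -1;  0.0405 0.0095 0.164 -0.103 -1; 0.0405 0.0095 0.164 -0.103 1"}}

```text
time: 21.6
eef_pos: [441.3, 267.2, 26.4]
ee_rot: [1.824, 2.556, 0.004]
ft_force: [-0.7, 0.0, -0.0]
width: 87.4
```

Call:
{"name": "send_rows", "arguments": {"commands": "0 0 0 0 1; 0 0 0 0 1; 0 0 0 0 1; 0 0 0 0 1; 0 0 0 0 1; 0 0 0 0 1; 0 0 0 0 1"}}

```text
time: 22.48
eef_pos: [440.0, 266.7, 25.7]
ee_rot: [1.825, 2.557, 0.001]
ft_force: [-1.4, -1.6, 5.3]
width: 60.3
```

Call:
{"name": "send_rows", "arguments": {"commands": "0 0 -0.02 0 1; 0 0 -0.06 0 1; 0 0 -0.1 0 1; 0 0 -0.14 0 1; 0 0 -0.14 0 1; 0 0 -0.14 0 1"}}

```text
time: 23.22
eef_pos: [439.0, 266.2, 162.8]
ee_rot: [-1.824, -2.556, 0.004]
ft_force: [-0.2, -0.5, -1.5]
width: 60.3
```

```bash
python3 -c "
from h import *
plan(551.5,-22,165,9)"
```

```text
to (551.5, -22, 165) shift -0.3091 0.0128 -0.0022 turn 0.174 | now [439.  266.2 162.8] head 19.0 F [-0.2 -0.5 -1.5] w 60.3 t 23.2 q [0.4 0.  1.5 0.  1.6 0.1]
```

Call:
{"name": "send_rows", "arguments": {"commands": "-0.04 0.002 0 0.02 1; -0.09 0.004 0 0.05 1; -0.14 0.006 0 0.08 1; -0.19 0.008 0 0.11 1; -0.24 0.01 0 0.14 1; -0.285 0.012 0 0.174 1; -0.309 0.013 0 0.174 1; -0.309 0.013 0 0.174 1"}}

```text
time: 24.22
eef_pos: [551.4, -22.7, 161.5]
ee_rot: [-2.041, -2.382, 0.005]
ft_force: [-0.1, 0.3, -2.4]
width: 60.6
```

```bash
python3 -c "
from h import *
import pickle
d=cam('wrist');pickle.dump(d,open('w8.pkl','wb'))
plan(552,-22,165,9)
f=cv2.cvtColor(d['frame'],cv2.COLOR_RGB2BGR); cv2.imwrite('pics/w8.png',f[110:310,130:390].repeat(3,0).repeat(3,1))
s=r.sense()['eef_pos']
for z in (-26,0,48): print((w2pix(d,(s[0],s[1],s[2]+z))-[130,110])*3)"
```

```text
to (552, -22, 165) shift -0.0006 0.0006 -0.0029 turn -0.001 | now [551.3 -21.5 162.1] head 8.9 F [-0.7  0.3 -1.8] w 60.6 t 24.3 q [-0.1  0.1  1.4  0.   1.6 -0.3]
[375.3 338. ]
[374.5 386.2]
[372.3 517.3]
```

View pics/w8.png

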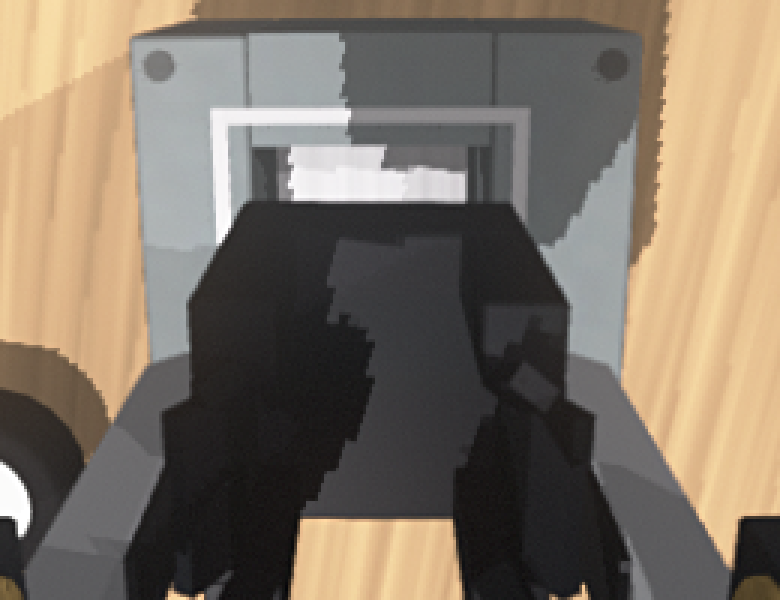

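The carried cartridge's +y bottom edge runs from (245,203) to (512,203), and its pocket floor's near edge is at v≈517 (300–455). I'll check its offset in the grip.

```bash
python3 -c "
from h import *
import pickle
d=pickle.load(open('w8.pkl','rb'))
s,M,h=st();p=s['eef_pos']
for o in (-22,-26,-30):
  for u,v,z in [(245,203,p[2]+o),(512,203,p[2]+o),(300,517,p[2]+o+26),(455,517,p[2]+o+26)]:
    w=pix2w(d,u/3+130,v/3+110,z); print(o,(M.T@(w-p))[:2],end=' ')
  print()
w=np.array([pix2w(d,u/3+130,v/3+110,80) for u,v in [(212,108),(529,108)]]);print('slot +y corners',w, (M.T@(w-p).T).T)
"
```

```text
-22 [ 30.6 -26.3] -22 [30.6 27.9] -22 [-25.9 -14.5] -22 [-25.8  15.6] 
-26 [ 29.7 -26.8] -26 [29.7 28.5] -26 [-28.3 -14.9] -26 [-28.2  15.9] 
-30 [ 28.8 -27.4] -30 [28.7 29. ] -30 [-30.6 -15.2] -30 [-30.6  16.3] 
slot +y corners [[502.9  13.4  80. ]
 [583.6  26.   80. ]] [[ 41.8 -42.   82.4]
 [ 41.7  39.7  82. ]]
```

Call:
{"name": "send_rows", "arguments": {"commands": "-0.0005 -0.0015 0 0 1; -0.0005 -0.0015 0.025 0 1; -0.0005 -0.0015 0.045 0 1; -0.0005 -0.0015 0.051 0 1; -0.0005 -0.0015 0.055 0 1; -0.0005 -0.0015 0.059 0 1; -0.0005 -0.0015 0.063 0 1; -0.0005 -0.0015 0.063 0 1"}}

```text
time: 25.28
eef_pos: [551.1, -22.2, 101.9]
ee_rot: [-2.04, -2.389, 0.0]
ft_force: [-0.2, 0.2, -0.9]
width: 60.4
```

Call:
{"name": "send_rows", "arguments": {"commands": "0 0 0.005 0 1; 0 0 0.01 0 1; 0 0 0.013 0 1; 0 0 0.015 0 1; 0 0 0.017 0 1; 0 0 0.017 0 1"}}

```text
time: 26.02
eef_pos: [551.1, -22.1, 84.8]
ee_rot: [-2.04, -2.389, 0.0]
ft_force: [-0.5, 0.6, -1.8]
width: 60.6
```

Call:
{"name": "send_rows", "arguments": {"commands": "0 0 0.002 0 1; 0 0 0.003 0 1; 0 0 0.003 0 1"}}

```text
time: 26.4
eef_pos: [551.2, -22.1, 82.0]
ee_rot: [-2.04, -2.389, -0.0]
ft_force: [-0.0, -0.4, -1.4]
width: 60.7
```

Call:
{"name": "send_rows", "arguments": {"commands": "0 0 0 0 -1; 0 0 0 0 -1; 0 0 0 0 -1;0 0 0 0 -1; 0 0 0 0 -1;0 0 -0.02 0 -1;0 0 -0.06 0 -1; 0 0 -0.1 0 -1"}}

```text
time: 27.4
eef_pos: [550.8, -22.1, 182.7]
ee_rot: [-2.04, -2.388, 0.001]
ft_force: [-0.7, -0.3, 0.3]
width: 94.1
```

```bash
python3 -c "
from h import *
import pickle
plan(515,-253,190,90)
d=cam('wrist');pickle.dump(d,open('w9.pkl','wb'))
f=cv2.cvtColor(d['frame'],cv2.COLOR_RGB2BGR); cv2.imwrite('pics/w9.png',f[60:310,130:390].repeat(2,0).repeat(2,1))
"
```

```text
to (515, -253, 190) shift -0.2225 -0.0715 -0.0073 turn -1.414 | now [550.8 -22.1 182.7] head 9.0 F [-0.7 -0.3  0.3] w 94.1 t 27.4 q [-0.1  0.1  1.4  0.   1.6 -0.3]
```

View pics/w9.png

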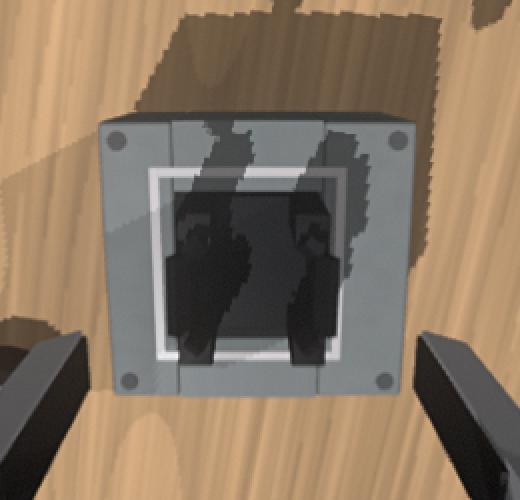

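The new cartridge stands raised and square in the slot: lips at u=166 and 340, v 255–337. I'll compute its centre and fly to the hub, turned a quarter so the fingers close along the gap direction.

```bash
cat >> h.py <<'E'
def discs(d,z=8,lo=120,hi=4000,smax=70,vmin=95):
    """bright, low-saturation blobs: world centroid at height z"""
    h=cv2.cvtColor(d['frame'],cv2.COLOR_RGB2HSV); m=((h[...,1]<smax)&(h[...,2]>vmin)).astype(np.uint8)
    m=cv2.morphologyEx(m,cv2.MORPH_CLOSE,np.ones((5,5),np.uint8))
    n,l,s,c=cv2.connectedComponentsWithStats(m); o=[]
    for i in range(1,n):
        if not lo<s[i,4]<hi: continue
        x,y,w,hh,a=s[i]; ctr=((x+(w-1)/2),(y+(hh-1)/2))
        W=pix2w(d,*ctr,z); o.append((W[:2].round(1),(int(w),int(hh)),int(a)))
    return o
E
python3 -c "
from h import *
import pickle
d=pickle.load(open('w9.pkl','rb'))
w=np.array([pix2w(d,u/2+130,v/2+60,128) for u,v in [(166.5,255),(339.5,257),(338,337),(167.5,335)]]);e=np.diff(np.vstack([w,w[:1]]),axis=0)
print(w.mean(0),np.linalg.norm(e,axis=1),np.degrees(np.arctan2(e[:,1],e[:,0])))
t=cam('top'); print([o for o in discs(t,8,60,400) if o[0][1]<-150])
plan(515,-253,150,-81)"
```

```text
[551.7 -20.7 128. ] [61.9 30.7 63.2 30.6] [   8.3  -80.  -171.7   97.7]
[(array([ 658.5, -396.7]), (23, 16), 273), (array([ 527.9, -349.4]), (16, 15), 192), (array([ 515.9, -254. ]), (16, 16), 201), (array([ 431.5, -362.6]), (16, 16), 198), (array([ 417.4, -244.3]), (15, 16), 191)]
to (515, -253, 150) shift -0.2214 -0.0750 0.0379 turn 1.571 | now [554.  -22.5 188. ] head 9.0 F [ 0.8  0.7 -0.1] w 93.4 t 27.5 q [-0.1  0.1  1.4  0.   1.6 -0.3]
```

Call:
{"name": "send_rows", "arguments": {"commands": "-0.02 -0.008 0 0.18 -1; -0.05 -0.016 0 0.36 -1; -0.08 -0.026 0 0.54 -1; -0.11 -0.036 0 0.72 -1; -0.14 -0.046 0 0.9 -1; -0.17 -0.056 0 1.08 -1; -0.2 -0.066 0 1.26 -1; -0.222 -0.072 0 1.44 -1"}}

```text
time: 28.5
eef_pos: [513.9, -253.7, 180.4]
ee_rot: [-3.109, -0.44, 0.003]
ft_force: [-0.5, -0.1, -0.5]
width: 94.4
```

Call:
{"name": "send_rows", "arguments": {"commands": "0 0 0.01 0.13 -1; 0 0 0.01 0.13 -1; 0 0 0.01 0.13 -1"}}

```text
time: 28.88
eef_pos: [514.6, -252.3, 171.4]
ee_rot: [-3.131, -0.251, 0.001]
ft_force: [0.0, -0.5, 0.9]
width: 93.6
```

```bash
python3 -c "
from h import *
import pickle
d=cam('wrist');pickle.dump(d,open('w10.pkl','wb'))
print(discs(d,8,400,9000)); print('z16',discs(d,16,400,9000))
plan(515,-253,3,-81)
t=cam('top'); print([o for o in discs(t,8,60,400) if o[0][1]<-150])
f=cv2.cvtColor(d['frame'],cv2.COLOR_RGB2BGR); cv2.imwrite('pics/w10.png',cv2.resize(f,(800,600)))
"
```

```text
[(array([ 661.5, -401. ]), (56, 54), 1654), (array([ 624.1, -225.7]), (41, 42), 1091), (array([491.3, -15.3]), (69, 42), 1935), (array([ 515.3, -255.1]), (39, 37), 1132), (array([ 528.7, -350.5]), (37, 37), 873), (array([ 419.1, -130.9]), (27, 29), 442), (array([ 421.2, -245.6]), (35, 35), 720)]
z16 [(array([ 659.9, -397.3]), (56, 54), 1654), (array([ 623.4, -226. ]), (41, 42), 1091), (array([493.7, -20.6]), (69, 42), 1935), (array([ 517.1, -254.8]), (39, 37), 1132), (array([ 530.2, -348. ]), (37, 37), 873), (array([ 423.2, -133.4]), (27, 29), 442), (array([ 425.2, -245.5]), (35, 35), 720)]
to (515, -253, 3) shift 0.0001 0.0007 0.1689 turn 0.003 | now [ 514.8 -252.3  171.9] head -80.8 F [ 0.  -0.3 -0.5] w 94.1 t 28.9 q [-0.6  0.1  1.4  0.   1.6  0.9]
[(array([ 658.5, -396.7]), (23, 16), 257), (array([ 622.1, -224.3]), (15, 15), 187), (array([ 544.3, -322.8]), (17, 21), 121), (array([ 349.9, -515.6]), (74, 106), 379), (array([ 381.4, -355.2]), (43, 74), 367), (array([ 417.5, -245.7]), (16, 16), 195), (array([ 124. , -347.5]), (23, 58), 111)]
```

View pics/w10.png

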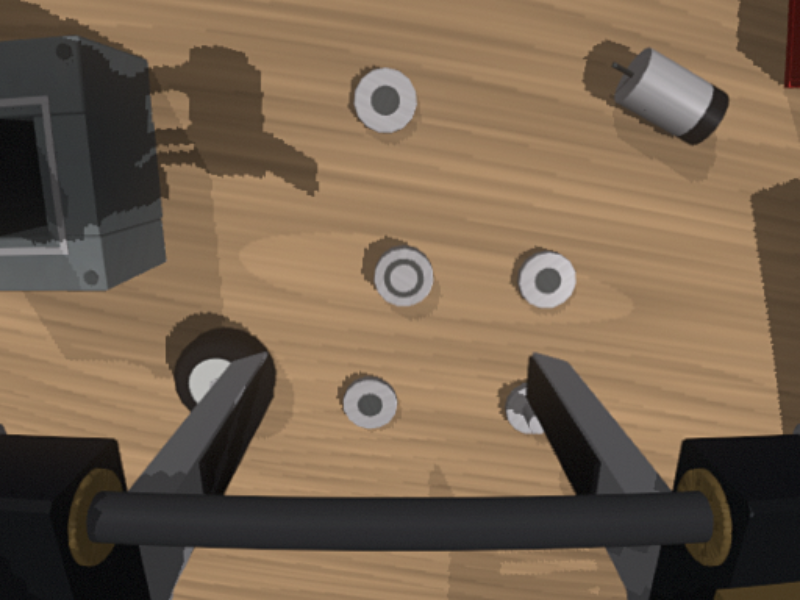

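The wrist view confirms the layout: hub (ringed) at (404,277), spacers at (385,100), (547,280) and (370,404), cap partly hidden at (522,412). Pick the hub.

Call:
{"name": "send_rows", "arguments": {"commands": "0.001 0.002 0.04 0 -1; 0.001 0.002 0.09 0 -1; 0.001 0.002 0.13 0 -1; 0.001 0.002 0.155 0 -1; 0.001 0.002 0.165 0 -1; 0.001 0.002 0.167 0 -1; 0.001 0.002 0.167 0 -1; 0.001 0.002 0.167 0 1"}}

```text
time: 29.98
eef_pos: [517.0, -255.0, 6.5]
ee_rot: [3.13, 0.248, 0.004]
ft_force: [0.6, -0.7, -0.5]
width: 87.4
```

Call:
{"name": "send_rows", "arguments": {"commands": "0 0 0 0 1; 0 0 0 0 1; 0 0 0 0 1; 0 0 0 0 1; 0 0 0 0 1; 0 0 0 0 1; 0 0 0 0 1; 0 0 0 0 1"}}

```text
time: 30.98
eef_pos: [516.0, -254.5, 4.9]
ee_rot: [-3.132, -0.248, 0.0]
ft_force: [0.3, 1.0, 0.3]
width: 38.4
```

Call:
{"name": "send_rows", "arguments": {"commands": "0 0 -0.02 0 1; 0 0 -0.07 0 1; 0 0 -0.12 0 1; 0 0 -0.16 0 1; 0 0 -0.17 0 1; 0 0 -0.17 0 1"}}

```text
time: 31.72
eef_pos: [515.9, -254.4, 174.4]
ee_rot: [-3.132, -0.248, 0.0]
ft_force: [0.4, -0.4, -1.3]
width: 38.3
```

```bash
python3 -c "
from h import *
plan(551.5,-21.5,175,-81)"
```

```text
to (551.5, -21.5, 175) shift 0.0717 -0.2245 -0.0006 turn 0.001 | now [ 515.9 -254.4  174.4] head -81.0 F [ 0.4 -0.4 -1.3] w 38.3 t 31.7 q [-0.6  0.1  1.4  0.   1.6  0.9]
```

Call:
{"name": "send_rows", "arguments": {"commands": "0.012 -0.04 0 0 1; 0.027 -0.085 0 0 1; 0.042 -0.13 0 0 1; 0.057 -0.18 0 0 1; 0.069 -0.215 0 0 1; 0.0715 -0.2245 0 0 1; 0.0715 -0.2245 0 0 1; 0.0715 -0.2245 0 0 1"}}

```text
time: 32.72
eef_pos: [551.0, -22.8, 174.1]
ee_rot: [3.132, 0.245, -0.002]
ft_force: [-0.6, 0.3, -0.8]
width: 38.5
```

```bash
python3 -c "
from h import *
import pickle
d=cam('wrist');pickle.dump(d,open('w11.pkl','wb'))
plan(551.5,-21.5,87,-81)
f=cv2.cvtColor(d['frame'],cv2.COLOR_RGB2BGR); cv2.imwrite('pics/w11.png',f[100:300,140:380].repeat(3,0).repeat(3,1))
"
```

```text
to (551.5, -21.5, 87) shift 0.0007 -0.0013 0.0874 turn -0.001 | now [551.1 -22.9 174.4] head -81.1 F [ 0.2 -0.1 -0.9] w 38.0 t 32.8 q [-0.1  0.1  1.4 -0.   1.6  1.3]
```

View pics/w11.png

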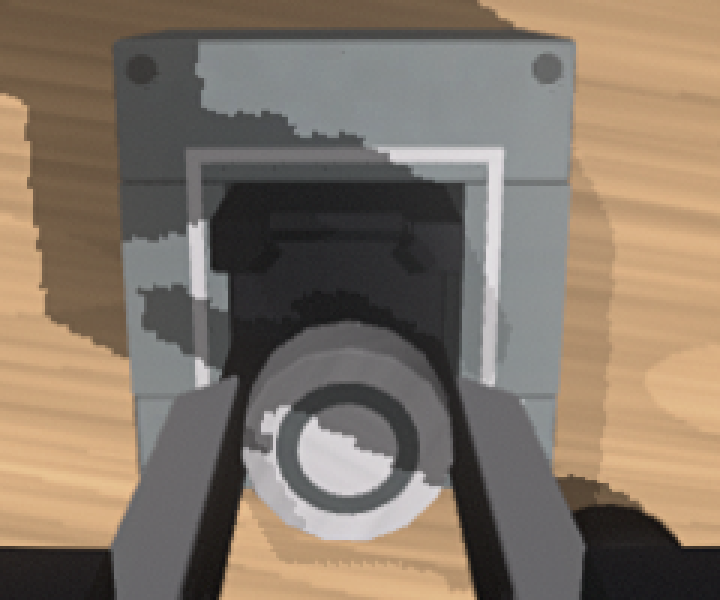

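The hub is held with its top-face centre at about (347,440); the cartridge's +x wall spans u 212–463 and its lip is at v≈212. Check offsets.

```bash
python3 -c "
from h import *
import pickle
d=pickle.load(open('w11.pkl','rb')); s,M,h=st();p=s['eef_pos']
def q(u,v,z):
  w=pix2w(d,u/3+140,v/3+100,z); print((u,v,z),w,(M.T@(w-p))[:2])
q(347,440,p[2]+11); q(245,440,p[2]+11);q(451,440,p[2]+11);q(347,352,p[2]+11);q(347,540,p[2]+11)
q(212,270,122);q(463,270,122)
q(187,148,80);q(503,148,80);q(270,212,130);q(405,212,130);q(270,240,130)
"
```

```text
(347, 440, np.float64(185.42649051885286)) [553.  -23.  185.4] [1.9 0.4]
(245, 440, np.float64(185.42649051885286)) [550.1  -4.8 185.4] [  1.8 -18. ]
(451, 440, np.float64(185.42649051885286)) [555.9 -41.5 185.4] [ 1.9 19.1]
(347, 352, np.float64(185.42649051885286)) [569.7 -20.3 185.4] [18.7  0.4]
(347, 540, np.float64(185.42649051885286)) [532.9 -26.1 185.4] [-18.5   0.4]
(212, 270, 122) [562.3  10.8 122. ] [ 16.4 -31.5]
(463, 270, 122) [571.6 -47.8 122. ] [16.4 27.8]
(187, 148, 80) [583.1  25.5  80. ] [ 39.2 -42.9]
(503, 148, 80) [596.4 -59.   80. ] [39.2 42.6]
(270, 212, 130) [580.1  -1.2 130. ] [ 32.  -16.9]
(405, 212, 130) [584.8 -31.2 130. ] [32.  13.4]
(270, 240, 130) [573.7  -2.1 130. ] [ 25.6 -17. ]
```

Call:
{"name": "send_rows", "arguments": {"commands": "0.0005 -0.0015 0 0 1; 0.0005 -0.0015 0.03 0 1; 0.0005 -0.0015 0.05 0 1; 0.0005 -0.0015 0.06 0 1; 0.0005 -0.0015 0.07 0 1; 0.0005 -0.0015 0.078 0 1; 0.0005 -0.0015 0.083 0 1; 0.0005 -0.0015 0.083 0 1"}}

```text
time: 33.78
eef_pos: [551.5, -20.0, 91.8]
ee_rot: [-3.132, -0.248, 0.0]
ft_force: [0.9, -0.2, -0.4]
width: 38.1
```

Call:
{"name": "send_rows", "arguments": {"commands": "0 0 0.001 0 1; 0 0 0.0025 0 1; 0 0 0.0035 0 1; 0 0 0.0035 0 1"}}

```text
time: 34.28
eef_pos: [551.6, -20.0, 88.4]
ee_rot: [-3.132, -0.248, 0.0]
ft_force: [-0.1, 0.0, 0.3]
width: 38.3
```

Call:
{"name": "send_rows", "arguments": {"commands": "0 0 0.001 0 1; 0 0 0.001 0 -0.3; 0 0 0.001 0 -0.3; 0 0 0.001 0 -0.3; 0 0 0.001 0 -0.3; 0 0 -0.02 0 -0.3; 0 0 -0.06 0 -1; 0 0 -0.09 0 -1"}}

```text
time: 35.28
eef_pos: [552.0, -20.0, 180.2]
ee_rot: [3.132, 0.248, 0.002]
ft_force: [-0.2, 0.2, -0.5]
width: 77.5
```

```bash
python3 -c "
from h import *
import pickle
d=cam('wrist');pickle.dump(d,open('w12.pkl','wb'))
plan(623,-225,170,-81)
print([o for o in discs(d,98,300,9000)])
t=cam('top'); print([o for o in discs(t,8,60,400) if o[0][1]<-150 and o[0][0]>400])
"
```

```text
to (623, -225, 170) shift 0.0357 0.2129 0.0159 turn 0.001 | now [554.1 -20.3 185. ] head -81.0 F [ 1.3 -0.5  2.6] w 81.5 t 35.3 q [-0.1  0.1  1.4  0.   1.6  1.3]
[(array([574.9, 172.1]), (49, 55), 1632), (array([ 625.3, -169. ]), (37, 37), 1044), (array([551.3, -20.5]), (48, 41), 1628), (array([ 466.8, -109.6]), (20, 26), 345)]
[(array([ 658.5, -396.7]), (23, 16), 264), (array([ 527.9, -349.4]), (16, 15), 191), (array([ 431.5, -362.6]), (16, 16), 197), (array([ 417.4, -244.3]), (15, 16), 190)]
```

The hub is in the pocket at (551.3,-20.5). Next, the spacer at (623,-225).

Call:
{"name": "send_rows", "arguments": {"commands": "0.008 0.045 0 0 -1; 0.016 0.09 0 0 -1; 0.025 0.14 0 0 -1; 0.033 0.185 0 0 -1; 0.038 0.2135 0 0 -1; 0.038 0.2135 0.04 0 -1; 0.038 0.2135 0.08 0 -1; 0.038 0.2135 0.08 0 -1"}}

```text
time: 36.38
eef_pos: [619.1, -223.4, 91.6]
ee_rot: [-3.126, -0.247, 0.017]
ft_force: [0.4, -0.1, 0.4]
width: 93.6
```

```bash
python3 -c "
from h import *
d=cam('wrist')
print([o for o in discs(d,8,300,9000)])
plan(623,-225,2,-81)
"
```

```text
[(array([ 656.4, -404.3]), (70, 61), 2256), (array([ 625. , -225.5]), (48, 47), 1422), (array([543. , -18.8]), (36, 70), 1823), (array([ 414.1, -137. ]), (42, 14), 453), (array([ 434.4, -245. ]), (37, 13), 301)]
to (623, -225, 2) shift 0.0023 0.0015 0.0932 turn 0.001 | now [ 621.  -224.1   95.3] head -81.0 F [-0.6  0.2  0.7] w 93.6 t 36.4 q [-0.4  0.4  1.2  0.   1.5  1. ]
```

Call:
{"name": "send_rows", "arguments": {"commands": "0.001 0.0005 0.03 0 -1; 0.001 0.0005 0.06 0 -1; 0.001 0.0005 0.08 0 -1; 0.001 0.0005 0.085 0 -1; 0.001 0.0005 0.085 0 -1; 0.001 0.0005 0.085 0 -1"}}

```text
time: 37.17
eef_pos: [624.9, -225.7, 15.3]
ee_rot: [3.13, 0.248, 0.004]
ft_force: [-0.0, 0.0, 0.6]
width: 94.5
```

Call:
{"name": "send_rows", "arguments": {"commands": "-0.001 0 0.006 0 -1; -0.001 0 0.010 0 -1; -0.001 0 0.012 0 -1; -0.001 0 0.012 0 1; -0.001 0 0.012 0 1; -0.001 0 0.012 0 1; -0.001 0 0.012 0 1; -0.001 0 0.012 0 1"}}

```text
time: 38.17
eef_pos: [622.8, -225.3, 1.5]
ee_rot: [-3.132, -0.248, -0.0]
ft_force: [0.5, -0.1, -0.1]
width: 47.7
```

Call:
{"name": "send_rows", "arguments": {"commands": "0 0 0 0 1; 0 0 0 0 1; 0 0 0 0 1; 0 0 0 0 1"}}

```text
time: 38.67
eef_pos: [622.8, -225.4, 1.5]
ee_rot: [3.132, 0.248, 0.0]
ft_force: [-0.6, 0.0, 0.5]
width: 37.9
```

Call:
{"name": "send_rows", "arguments": {"commands": "0 0 -0.02 0 1; 0 0 -0.07 0 1; 0 0 -0.12 0 1; 0 0 -0.15 0 1; 0 0 -0.17 0 1; 0 0 -0.17 0 1; 0 0 -0.17 0 1"}}

```text
time: 39.55
eef_pos: [622.4, -225.2, 171.0]
ee_rot: [-3.131, -0.248, 0.001]
ft_force: [-0.8, 0.0, -1.2]
width: 38.0
```

```bash
python3 -c "
from h import *
plan(552,-20.5,175,-81)
"
```

```text
to (552, -20.5, 175) shift -0.0374 -0.2132 -0.0039 turn 0.001 | now [ 622.4 -225.2  171. ] head -81.0 F [-0.8  0.  -1.2] w 38.0 t 39.5 q [-0.4  0.3  1.1  0.   1.7  1. ]
```

Call:
{"name": "send_rows", "arguments": {"commands": "-0.008 -0.045 0 0 1; -0.016 -0.09 0 0 1; -0.025 -0.14 0 0 1; -0.033 -0.185 0 0 1; -0.038 -0.213 0 0 1; -0.038 -0.213 0 0 1; -0.038 -0.213 0.015 0 1; -0.038 -0.213 0.015 0 1"}}

```text
time: 40.55
eef_pos: [550.6, -21.9, 153.5]
ee_rot: [-3.131, -0.245, 0.008]
ft_force: [-0.7, 0.1, -1.4]
width: 37.9
```

```bash
cat >> h.py <<'E'
def held(z):
    d=cam('wrist'); s,M,h=st(); p=s['eef_pos']
    for o in discs(d,p[2]+z,300,12000,90,70):
        q=M.T@(np.r_[o[0],p[2]]-p)
        if abs(q[0])<60 and abs(q[1])<60: print('blob tool xy',q[:2],o)
E
python3 -c "
from h import *
held(6.5)
plan(551.5,-20.5,99.5,-81)
"
```

```text
to (551.5, -20.5, 99.5) shift 0.0008 -0.0013 0.0550 turn -0.001 | now [551.1 -22.  154.5] head -81.1 F [-0.8 -0.4 -0.4] w 37.8 t 40.6 q [-0.1  0.1  1.4 -0.   1.6  1.3]
```

Call:
{"name": "send_rows", "arguments": {"commands": "0 -0.001 0.01 0 1; 0 -0.001 0.02 0 1; 0 -0.001 0.03 0 1; 0 -0.001 0.04 0 1; 0 -0.001 0.048 0 1; 0 -0.001 0.051 0 1; 0 -0.001 0.051 0 1; 0 -0.001 0.051 0 1"}}

```text
time: 41.6
eef_pos: [552.0, -20.0, 106.0]
ee_rot: [3.132, 0.248, 0.002]
ft_force: [-0.5, 0.5, 0.1]
width: 37.7
```

Call:
{"name": "send_rows", "arguments": {"commands": "0 0 0.003 0 1; 0 0 0.005 0 1; 0 0 0.006 0 1; 0 0 0.006 0 1"}}

```text
time: 42.1
eef_pos: [551.7, -20.0, 99.5]
ee_rot: [-3.132, -0.248, -0.0]
ft_force: [-0.1, 0.1, 0.2]
width: 37.9
```

Level with the hub's top as computed; release.

Call:
{"name": "send_rows", "arguments": {"commands": "0 0 0.0005 0 -0.3; 0 0 0.0005 0 -0.3; 0 0 0.0005 0 -0.3; 0 0 0.0005 0 -0.3; 0 0 0 0 -0.3; 0 0 -0.02 0 -0.3; 0 0 -0.06 0 -1; 0 0 -0.08 0 -1"}}

```text
time: 43.1
eef_pos: [552.6, -20.1, 182.1]
ee_rot: [3.131, 0.248, 0.006]
ft_force: [0.7, 0.0, 0.1]
width: 77.3
```

```bash
python3 -c "
from h import *
d=cam('wrist')
print([o for o in discs(d,106,300,9000)])
t=cam('top'); print([o for o in discs(t,8,60,400) if o[0][1]<-150 and o[0][0]>400])
plan(528.2,-349.7,175,-81)
"
```

```text
[(array([576.6, 167.4]), (50, 56), 1688), (array([552.2, -20.2]), (49, 45), 1440), (array([ 471.9, -106.7]), (21, 27), 364)]
[(array([ 658.5, -396.7]), (23, 16), 263), (array([ 527.9, -349.4]), (16, 15), 192), (array([ 431.5, -361.2]), (15, 16), 196), (array([ 417.4, -244.3]), (15, 16), 192)]
to (528.2, -349.7, 175) shift -0.0767 0.3214 0.0080 turn 0.001 | now [553.4 -20.2 182.9] head -81.0 F [ 0.4  0.6 -0.4] w 85.4 t 43.2 q [-0.1  0.1  1.4  0.   1.6  1.3]
```

Spacer 1 is in (552.2,-20.2). On to the one at (528,-350).

Call:
{"name": "send_rows", "arguments": {"commands": "-0.012 0.05 0 0 -1; -0.024 0.105 0 0 -1; -0.037 0.16 0 0 -1; -0.05 0.215 0 0 -1; -0.062 0.27 0 0 -1; -0.075 0.322 0.04 0 -1; -0.075 0.322 0.085 0 -1; -0.075 0.322 0.09 0 -1"}}

```text
time: 44.2
eef_pos: [524.7, -348.0, 82.8]
ee_rot: [-3.123, -0.245, 0.014]
ft_force: [1.0, 0.1, -0.4]
width: 93.8
```

```bash
python3 -c "
from h import *
d=cam('wrist')
print([o for o in discs(d,8,300,9000)])
plan(528,-350,2.5,-81)
"
```

```text
[(array([ 658.5, -397. ]), (82, 67), 3478), (array([ 529.3, -350.9]), (50, 47), 1491), (array([ 437.2, -362.8]), (45, 36), 869)]
to (528, -350, 2.5) shift 0.0019 0.0025 0.0828 turn 0.000 | now [ 526.2 -348.3   85.3] head -81.0 F [-0.4  0.1  0.2] w 93.8 t 44.2 q [-0.7  0.3  1.3  0.   1.5  0.7]
```

Call:
{"name": "send_rows", "arguments": {"commands": "0 0.001 0.03 0 -1; 0 0.001 0.055 0 -1; 0 0.001 0.07 0 -1; 0 0.001 0.074 0 -1; 0 0.001 0.074 0 -1; 0 0.001 0.074 0 -1"}}

```text
time: 45.0
eef_pos: [529.1, -351.3, 17.0]
ee_rot: [3.13, 0.248, 0.003]
ft_force: [1.2, -0.7, -0.7]
width: 94.1
```

Call:
{"name": "send_rows", "arguments": {"commands": "0 0 0.006 0 -1; 0 0 0.010 0 -1; 0 0 0.0125 0 -1; 0 0 0.0125 0 1; 0 0 0.0125 0 1; 0 0 0.0125 0 1; 0 0 0.0125 0 1; 0 0 0.0125 0 1"}}

```text
time: 46.0
eef_pos: [528.4, -350.8, 3.0]
ee_rot: [3.132, 0.248, 0.0]
ft_force: [-0.1, -0.3, 1.0]
width: 47.5
```

Call:
{"name": "send_rows", "arguments": {"commands": "0 0 0 0 1; 0 0 0 0 1; 0 0 0 0 1; 0 0 0 0 1"}}

```text
time: 46.5
eef_pos: [528.4, -350.8, 3.0]
ee_rot: [-3.132, -0.248, -0.0]
ft_force: [-0.5, 0.3, 0.3]
width: 37.8
```

Call:
{"name": "send_rows", "arguments": {"commands": "0 0 -0.02 0 1; 0 0 -0.07 0 1; 0 0 -0.12 0 1; 0 0 -0.15 0 1; 0 0 -0.17 0 1; 0 0 -0.17 0 1; 0 0 -0.17 0 1"}}

```text
time: 47.38
eef_pos: [528.0, -350.5, 172.5]
ee_rot: [-3.131, -0.248, 0.001]
ft_force: [1.0, -0.5, -0.1]
width: 37.9
```

```bash
python3 -c "
from h import *
plan(551.7,-20.3,175,-81)
"
```

```text
to (551.7, -20.3, 175) shift 0.0753 -0.3224 -0.0023 turn 0.001 | now [ 528.  -350.5  172.5] head -81.0 F [ 1.  -0.5 -0.1] w 37.9 t 47.4 q [-0.7  0.3  1.2  0.   1.6  0.7]
```

Call:
{"name": "send_rows", "arguments": {"commands": "0.012 -0.05 0 0 1; 0.024 -0.105 0 0 1; 0.037 -0.16 0 0 1; 0.05 -0.215 0 0 1; 0.062 -0.27 0 0 1; 0.075 -0.322 0 0 1; 0.075 -0.322 0.01 0 1; 0.075 -0.322 0.015 0 1"}}

```text
time: 48.38
eef_pos: [550.8, -21.2, 155.9]
ee_rot: [3.132, 0.248, -0.005]
ft_force: [-0.2, 0.0, -0.6]
width: 37.8
```

Call:
{"name": "send_rows", "arguments": {"commands": "0 0 0 0 1; 0 0 0 0 1; 0 0 0.01 0 1; 0 0 0.02 0 1; 0 0 0.028 0 1; 0 0 0.036 0 1; 0 0 0.041 0 1; 0 0 0.041 0 1"}}

```text
time: 49.38
eef_pos: [551.5, -20.9, 116.4]
ee_rot: [-3.132, -0.248, 0.001]
ft_force: [0.5, 0.5, 0.6]
width: 37.8
```

Call:
{"name": "send_rows", "arguments": {"commands": "0 0 0.003 0 1; 0 0 0.005 0 1; 0 0 0.0065 0 1; 0 0 0.0065 0 1"}}

```text
time: 49.88
eef_pos: [551.7, -21.0, 110.4]
ee_rot: [-3.132, -0.248, 0.0]
ft_force: [-0.5, 0.5, 0.1]
width: 37.6
```

Call:
{"name": "send_rows", "arguments": {"commands": "0 0 0.001 0 1; 0 0 0.0015 0 -0.3; 0 0 0.0015 0 -0.3; 0 0 0.0015 0 -0.3; 0 0 0.001 0 -0.3; 0 0 -0.02 0 -0.3; 0 0 -0.05 0 -1; 0 0 -0.07 0 -1"}}

```text
time: 50.88
eef_pos: [552.3, -21.0, 182.1]
ee_rot: [3.132, 0.248, 0.003]
ft_force: [0.5, -0.4, -0.7]
width: 77.9
```

```bash
python3 -c "
from h import *
d=cam('wrist')
print([o for o in discs(d,114,300,9000)])
t=cam('top'); print([o for o in discs(t,8,60,400) if o[0][1]<-150 and o[0][0]>400])
plan(418.5,-245,175,-81)
"
```

```text
[(array([578.6, 161.4]), (49, 56), 1641), (array([552.5, -22.6]), (53, 48), 1712), (array([ 476.8, -104. ]), (22, 28), 386)]
[(array([ 658.5, -396.7]), (23, 16), 263), (array([ 431.5, -362.6]), (16, 16), 197), (array([ 417.4, -244.3]), (15, 16), 191)]
to (418.5, -245, 175) shift -0.1685 0.1998 0.0080 turn 0.001 | now [553.4 -21.2 183.7] head -81.0 F [ 1.3 -0.1  0.4] w 85.7 t 51.0 q [-0.1  0.1  1.4  0.   1.6  1.3]
```

Spacer 2 is in. Next, the third, at (418,-245).

Call:
{"name": "send_rows", "arguments": {"commands": "-0.03 0.036 0 0 -1; -0.065 0.078 0 0 -1; -0.1 0.12 0 0 -1; -0.135 0.162 0 0 -1; -0.167 0.2 0 0 -1; -0.167 0.2 0.04 0 -1; -0.167 0.2 0.085 0 -1; -0.167 0.2 0.085 0 -1"}}

```text
time: 51.98
eef_pos: [415.0, -242.5, 90.5]
ee_rot: [-3.125, -0.246, 0.013]
ft_force: [-0.9, -0.0, -0.1]
width: 93.8
```

```bash
python3 -c "
from h import *
d=cam('wrist')
print([o for o in discs(d,8,300,9000)])
plan(418.5,-245,2.5,-81)
"
```

```text
[(array([ 421.3, -136.1]), (53, 54), 2246), (array([ 420.4, -246.3]), (48, 48), 1485), (array([ 434.4, -362.5]), (47, 47), 1504)]
to (418.5, -245, 2.5) shift 0.0016 0.0018 0.0911 turn 0.001 | now [ 417.  -243.8   93.6] head -81.0 F [ 0.4  0.6 -0.4] w 94.0 t 52.0 q [-0.7 -0.   1.7  0.   1.5  0.8]
```

Call:
{"name": "send_rows", "arguments": {"commands": "0 0.0005 0.03 0 -1; 0 0.0005 0.06 0 -1; 0 0.0005 0.078 0 -1; 0 0.0005 0.082 0 -1; 0 0.0005 0.082 0 -1; 0 0.0005 0.082 0 -1"}}

```text
time: 52.78
eef_pos: [419.5, -246.0, 15.2]
ee_rot: [3.13, 0.248, 0.004]
ft_force: [-0.1, 0.0, 0.4]
width: 94.3
```

Call:
{"name": "send_rows", "arguments": {"commands": "0 0 0.006 0 -1; 0 0 0.009 0 -1; 0 0 0.011 0 -1; 0 0 0.011 0 1; 0 0 0.011 0 1; 0 0 0.011 0 1; 0 0 0.011 0 1; 0 0 0.011 0 1"}}

```text
time: 53.78
eef_pos: [418.4, -245.2, 2.5]
ee_rot: [-3.132, -0.248, -0.0]
ft_force: [-0.5, -0.4, -0.2]
width: 47.4
```

Call:
{"name": "send_rows", "arguments": {"commands": "0 0 0 0 1; 0 0 0 0 1; 0 0 0 0 1; 0 0 0 0 1"}}

```text
time: 54.28
eef_pos: [418.4, -245.2, 2.5]
ee_rot: [-3.132, -0.248, -0.0]
ft_force: [-0.3, -0.2, 0.2]
width: 38.3
```

Call:
{"name": "send_rows", "arguments": {"commands": "0 0 -0.02 0 1; 0 0 -0.07 0 1; 0 0 -0.12 0 1; 0 0 -0.15 0 1; 0 0 -0.17 0 1; 0 0 -0.17 0 1; 0 0 -0.17 0 1"}}

```text
time: 55.15
eef_pos: [417.9, -244.8, 171.1]
ee_rot: [-3.13, -0.248, 0.002]
ft_force: [-0.1, -0.7, -0.5]
width: 37.9
```

```bash
python3 -c "
from h import *
plan(551.7,-20.7,175,-81)
"
```

```text
to (551.7, -20.7, 175) shift 0.1674 -0.2003 -0.0038 turn 0.001 | now [ 417.9 -244.8  171.1] head -81.0 F [-0.1 -0.7 -0.5] w 37.9 t 55.1 q [-0.7 -0.1  1.6  0.   1.6  0.8]
```

Call:
{"name": "send_rows", "arguments": {"commands": "0.03 -0.036 0 0 1; 0.065 -0.078 0 0 1; 0.1 -0.12 0 0 1; 0.135 -0.162 0 0 1; 0.167 -0.2 0 0 1; 0.167 -0.2 0 0 1; 0.167 -0.2 0.01 0 1; 0.167 -0.2 0.015 0 1"}}

```text
time: 56.15
eef_pos: [550.6, -22.5, 155.6]
ee_rot: [-3.132, -0.245, 0.004]
ft_force: [0.2, 0.2, -0.3]
width: 37.8
```

Call:
{"name": "send_rows", "arguments": {"commands": "0 0 0 0 1; 0 0 0.008 0 1; 0 0 0.016 0 1; 0 0 0.023 0 1; 0 0 0.029 0 1; 0 0 0.033 0 1; 0 0 0.033 0 1; 0 0 0.033 0 1"}}

```text
time: 57.15
eef_pos: [552.1, -21.4, 124.8]
ee_rot: [3.132, 0.248, 0.001]
ft_force: [1.3, 0.2, -0.3]
width: 38.0
```

Call:
{"name": "send_rows", "arguments": {"commands": "0 0 0.003 0 1; 0 0 0.005 0 1; 0 0 0.0075 0 1; 0 0 0.0075 0 1; 0 0 0.0075 0 1"}}

```text
time: 57.78
eef_pos: [551.9, -21.4, 116.9]
ee_rot: [-3.132, -0.248, 0.0]
ft_force: [-0.4, 0.6, -1.8]
width: 38.0
```

Call:
{"name": "send_rows", "arguments": {"commands": "0 0 0.0005 0 1; 0 0 0.0005 0 -0.3; 0 0 0.0005 0 -0.3; 0 0 0.0005 0 -0.3; 0 0 0 0 -0.3; 0 0 -0.02 0 -0.3; 0 0 -0.04 0 -1; 0 0 -0.06 0 -1"}}

```text
time: 58.78
eef_pos: [551.8, -21.5, 177.6]
ee_rot: [-3.132, -0.248, 0.0]
ft_force: [-0.2, 0.1, 0.1]
width: 77.7
```

```bash
python3 -c "
from h import *
d=cam('wrist')
print([o for o in discs(d,122,300,9000)])
t=cam('top'); print([o for o in discs(t,8,60,400) if o[0][1]<-150 and o[0][0]>400])
plan(432,-362,175,-81)
"
```

```text
[(array([580.2, 153.2]), (47, 55), 1593), (array([552.8, -22.4]), (54, 52), 2026), (array([ 483.1, -100.3]), (21, 26), 364)]
[(array([ 658.5, -396.7]), (23, 16), 272), (array([ 431.5, -361.2]), (15, 16), 196)]
to (432, -362, 175) shift -0.1734 0.3170 0.0045 turn 0.001 | now [553.4 -21.7 179.9] head -81.0 F [0.7 0.7 0.9] w 85.6 t 58.9 q [-0.1  0.1  1.4  0.   1.6  1.3]
```

All three spacers are stacked (552.8,-22.4). Now the cap at (432,-362).

Call:
{"name": "send_rows", "arguments": {"commands": "-0.025 0.046 0 0 -1; -0.053 0.098 0 0 -1; -0.081 0.15 0 0 -1; -0.109 0.202 0 0 -1; -0.137 0.254 0 0 -1; -0.171 0.3175 0 0 -1; -0.171 0.3175 0.04 0 -1; -0.171 0.3175 0.08 0 -1"}}

```text
time: 59.88
eef_pos: [432.0, -363.4, 95.2]
ee_rot: [3.132, 0.243, 0.0]
ft_force: [0.5, 0.4, -0.1]
width: 94.1
```

Call:
{"name": "send_rows", "arguments": {"commands": "0 0 0 0 -1; 0 0 0 0 -1"}}

```text
time: 60.12
eef_pos: [433.4, -362.1, 98.0]
ee_rot: [3.131, 0.248, 0.001]
ft_force: [0.1, 0.3, 0.1]
width: 93.9
```

```bash
python3 -c "
from h import *
d=cam('wrist')
print([o for o in discs(d,8,300,9000)])
plan(432.5,-362,2.5,-81)
f=cv2.cvtColor(d['frame'],cv2.COLOR_RGB2BGR); cv2.imwrite('pics/w13.png',f[130:330,130:390].repeat(3,0).repeat(3,1))
"
```

```text
[(array([ 433.9, -362.9]), (47, 45), 1455)]
to (432.5, -362, 2.5) shift -0.0016 -0.0009 0.0964 turn 0.001 | now [ 434.  -362.5   98.9] head -80.9 F [-0.1 -1.4  0.1] w 94.0 t 60.2 q [-0.8  0.2  1.5  0.   1.5  0.6]
```

View pics/w13.png

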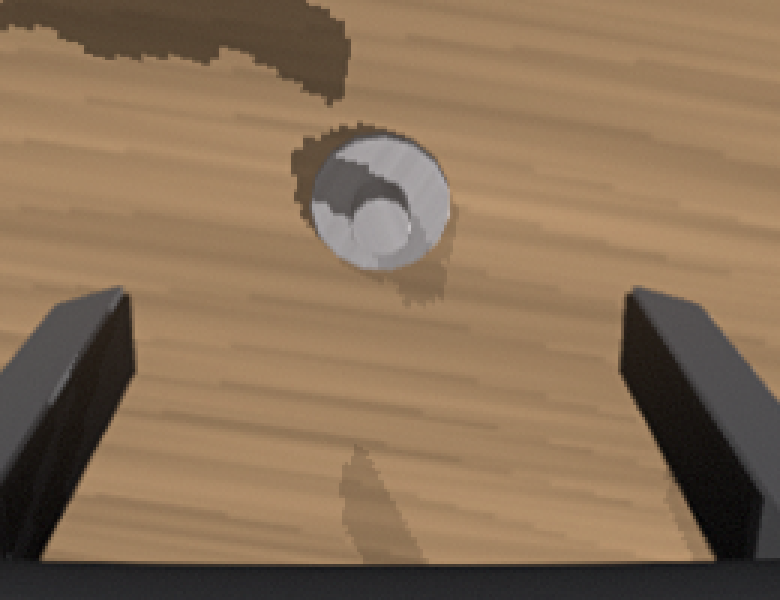

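The cap sits knob up, with its disc centre at (381,203) and centred between the fingers. Descend.

Call:
{"name": "send_rows", "arguments": {"commands": "0 0 0.03 0 -1; 0 0 0.06 0 -1; 0 0 0.078 0 -1; 0 0 0.082 0 -1; 0 0 0.082 0 -1; 0 0 0.082 0 -1"}}

```text
time: 60.92
eef_pos: [433.7, -362.7, 16.5]
ee_rot: [3.13, 0.248, 0.003]
ft_force: [0.1, -0.4, 0.3]
width: 93.6
```

Call:
{"name": "send_rows", "arguments": {"commands": "0 0 0.006 0 -1; 0 0 0.010 0 -1; 0 0 0.012 0 -1; 0 0 0.012 0 1; 0 0 0.012 0 1; 0 0 0.012 0 1; 0 0 0.012 0 1; 0 0 0.012 0 1"}}

```text
time: 61.92
eef_pos: [432.9, -361.9, 3.0]
ee_rot: [3.132, 0.248, 0.0]
ft_force: [0.2, -0.5, -0.4]
width: 47.1
```

Call:
{"name": "send_rows", "arguments": {"commands": "0 0 0 0 1; 0 0 0 0 1; 0 0 0 0 1; 0 0 0 0 1"}}

```text
time: 62.42
eef_pos: [432.9, -361.9, 3.0]
ee_rot: [3.132, 0.248, 0.0]
ft_force: [0.4, -0.9, 0.3]
width: 37.8
```

Call:
{"name": "send_rows", "arguments": {"commands": "0 0 -0.02 0 1; 0 0 -0.07 0 1; 0 0 -0.12 0 1; 0 0 -0.15 0 1; 0 0 -0.17 0 1; 0 0 -0.17 0 1; 0 0 -0.17 0 1"}}

```text
time: 63.3
eef_pos: [432.4, -361.4, 171.5]
ee_rot: [-3.13, -0.247, 0.002]
ft_force: [-0.0, 0.2, -0.6]
width: 38.1
```

```bash
python3 -c "
from h import *
plan(551.7,-21.5,175,-81)
"
```

```text
to (551.7, -21.5, 175) shift 0.1712 -0.3170 -0.0031 turn 0.001 | now [ 432.4 -361.4  171.5] head -81.0 F [-0.   0.2 -0.6] w 38.1 t 63.3 q [-0.8  0.1  1.4  0.   1.6  0.6]
```

Call:
{"name": "send_rows", "arguments": {"commands": "0.025 -0.046 0 0 1; 0.053 -0.098 0 0 1; 0.081 -0.15 0 0 1; 0.109 -0.202 0 0 1; 0.137 -0.254 0 0 1; 0.171 -0.317 0 0 1; 0.171 -0.317 0 0 1; 0.171 -0.317 0.01 0 1"}}

```text
time: 64.3
eef_pos: [551.9, -21.8, 162.1]
ee_rot: [3.131, 0.25, -0.001]
ft_force: [-0.9, -0.4, -0.8]
width: 37.8
```

Call:
{"name": "send_rows", "arguments": {"commands": "0 0 0 0 1; 0 0 0.008 0 1; 0 0 0.016 0 1; 0 0 0.023 0 1; 0 0 0.029 0 1; 0 0 0.03 0 1; 0 0 0.03 0 1; 0 0 0.03 0 1"}}

```text
time: 65.3
eef_pos: [552.2, -21.9, 133.4]
ee_rot: [3.132, 0.248, 0.001]
ft_force: [-0.2, -1.0, -0.5]
width: 37.6
```

Call:
{"name": "send_rows", "arguments": {"commands": "0 0 0.003 0 1; 0 0 0.005 0 1; 0 0 0.007 0 1; 0 0 0.007 0 1; 0 0 0.007 0 1"}}

```text
time: 65.92
eef_pos: [552.0, -22.0, 126.0]
ee_rot: [-3.132, -0.248, -0.0]
ft_force: [-0.0, 0.4, -0.1]
width: 38.1
```

Call:
{"name": "send_rows", "arguments": {"commands": "0 0 0.001 0 1; 0 0 0.001 0 -0.3; 0 0 0.001 0 -0.3; 0 0 0.001 0 -0.3; 0 0 0 0 -0.3; 0 0 -0.02 0 -0.3; 0 0 -0.04 0 -0.3; 0 0 -0.055 0 -0.3"}}

```text
time: 66.92
eef_pos: [552.2, -22.0, 182.1]
ee_rot: [3.132, 0.248, 0.002]
ft_force: [0.6, -0.2, 0.2]
width: 61.0
```

Call:
{"name": "send_rows", "arguments": {"commands": "0 0 0 0 -0.3; 0 0 0 0 -0.3"}}

```text
time: 67.18
eef_pos: [551.6, -21.9, 180.2]
ee_rot: [-3.131, -0.248, 0.002]
ft_force: [0.3, -0.3, 0.1]
width: 61.2
```

```bash
python3 -c "
from h import *
import pickle
d=cam('wrist');pickle.dump(d,open('w14.pkl','wb'))
print([o for o in discs(d,130,300,9000)])
plan(552,-22,180,-81)
p=w2pix(d,(552,-22,150));print((p-[130,100])*3)
f=cv2.cvtColor(d['frame'],cv2.COLOR_RGB2BGR); cv2.imwrite('pics/w14.png',f[100:300,130:390].repeat(3,0).repeat(3,1))
"
```

```text
[(array([581.8, 148.6]), (48, 57), 1657), (array([553.8, -21.9]), (54, 55), 2346)]
to (552, -22, 180) shift 0.0006 0.0002 -0.0001 turn 0.001 | now [551.4 -21.9 179.9] head -81.0 F [-0.2  0.5  0.5] w 61.0 t 67.2 q [-0.1  0.1  1.4  0.   1.6  1.3]
[375.5 366.8]
```

View pics/w14.png

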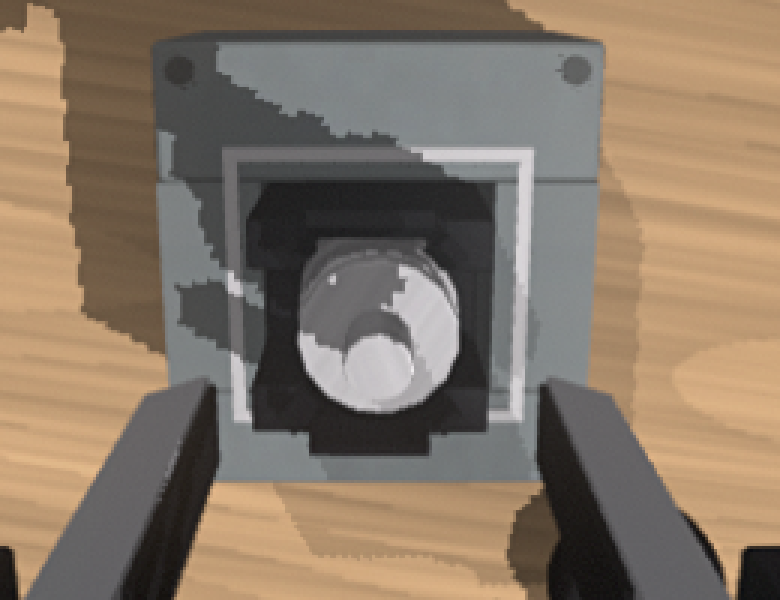

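The cap sits level and centred, with the knob at (378,366) against (375.5,366.8) predicted for a 150 mm top. Close the fingers and press.

Call:
{"name": "send_rows", "arguments": {"commands": "0.0005 0.0005 0 0 1; 0.0005 0.0005 0 0 1; 0.0005 0.0005 0 0 1; 0.0005 0.0005 0 0 1; 0.0005 0.0005 0 0 1; 0.0005 0.0005 0 0 1; 0.0005 0.0005 0.01 0 1; 0.0005 0.0005 0.02 0 1"}}

```text
time: 68.22
eef_pos: [552.3, -22.4, 160.0]
ee_rot: [-3.132, -0.248, 0.001]
ft_force: [-0.6, -0.7, -0.5]
width: 0.3
```

Call:
{"name": "send_rows", "arguments": {"commands": "0 0 0.005 0 1; 0 0 0.012 0 1; 0 0 0.02 0 1; 0 0 0.028 0 1; 0 0 0.034 0 1; 0 0 0.038 0 1; 0 0 0.041 0 1; 0 0 0.041 0 1"}}

```text
time: 69.22
eef_pos: [553.0, -22.5, 121.5]
ee_rot: [3.131, 0.248, 0.003]
ft_force: [-3.1, -0.5, 7.5]
width: 0.5
```

Call:
{"name": "send_rows", "arguments": {"commands": "0 0 0.002 0 1; 0 0 0.004 0 1; 0 0 0.005 0 1; 0 0 0.005 0 1"}}

```text
time: 69.72
eef_pos: [553.1, -22.5, 116.9]
ee_rot: [3.131, 0.248, 0.004]
ft_force: [-2.2, -0.3, 7.8]
width: 0.3
```

Call:
{"name": "send_rows", "arguments": {"commands": "0 0 0.001 0 1; 0 0 0.0015 0 1; 0 0 0.0015 0 1"}}

```text
time: 70.1
eef_pos: [553.4, -22.6, 116.2]
ee_rot: [3.131, 0.248, 0.005]
ft_force: [-2.3, -0.2, 10.2]
width: 0.4
```

Call:
{"name": "send_rows", "arguments": {"commands": "0 0 -0.005 0 1; 0 0 -0.01 0 1; 0 0 -0.02 0 1; 0 0 -0.04 0 1; 0 0 -0.065 0 1; 0 0 -0.065 0 1;0 0 -0.065 0 1"}}

```text
time: 70.97
eef_pos: [552.1, -22.3, 177.3]
ee_rot: [-3.131, -0.248, 0.002]
ft_force: [1.0, -0.2, -0.5]
width: 0.5
```

```bash
python3 -c "
from h import *
d=cam('wrist');e=cam('scene')
plan(552,-22,180,-81)
for z in (150,128): print(z,(w2pix(d,(552.5,-22,z))-[130,60])*1.6)
a=cv2.cvtColor(d['frame'],cv2.COLOR_RGB2BGR)[60:310,130:400];b=cv2.cvtColor(e['frame'],cv2.COLOR_RGB2BGR)[110:260,200:320]
o=np.zeros((500,800,3),np.uint8)
o[:400,:432]=cv2.resize(a,(432,400));o[:450,440:]=cv2.resize(b,(360,450),interpolation=cv2.INTER_CUBIC);cv2.imwrite('pics/w15.png',o)"
```

```text
to (552, -22, 180) shift 0.0003 -0.0002 -0.0033 turn 0.001 | now [551.7 -22.3 176.7] head -81.0 F [-0.5  0.3  0.7] w 0.6 t 71.1 q [-0.1  0.1  1.4  0.   1.6  1.3]
150 [199.3 262. ]
128 [199.4 244.3]
```

View pics/w15.png

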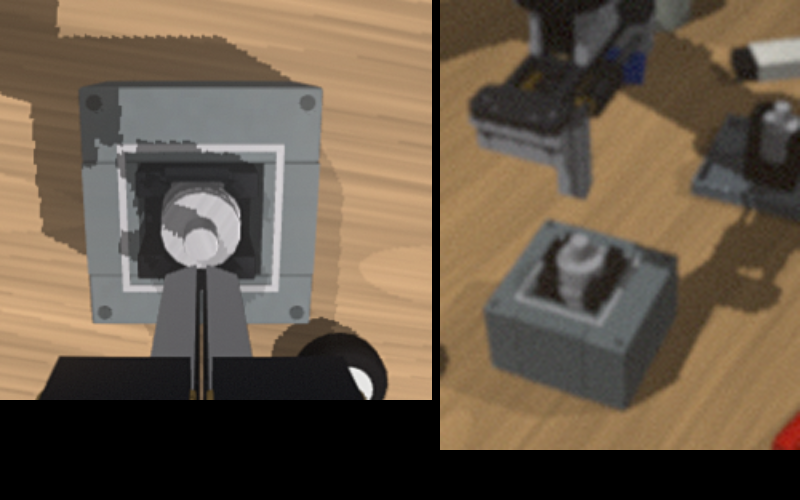

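The knob is at (201,243), matching the caught height (128 mm), and the old cartridge stands upright in the tray. The fingers are clear, so I'm handing in.

```bash
python3 -c "
from workcell import r
print(r.sign_off())"
```

```text
the job is handed in; nothing more can be done
None
```

The job is done and handed in at about 71 s of the 210 s allowed; the sign-off gave no verdict.

- **Old cartridge:** I released it with a push on its knob, lifted it out and stood it upright in the grey tray.
- **New cartridge:** it went into the slot raised. I stacked the hub, all three spacers and the cap in its pocket in that order, then pressed the knob to a measured lift of about 33 mm.
- **Last checks:** the knob appears where the caught height (128 mm) predicts. The cap looked level and centred before the press. The last picture shows the old cartridge upright and the fingers clear of everything.

Things that did not go to plan, or did not agree:

- **Failed first grasp:** I descended before the fingers were fully open, and one finger landed on the old clutch inside the lips. That pressed the lift down until it caught again, with a brief side force of about 23 N. I backed off, released it with a second push and gripped it properly.
- **Grip width:** both cartridges read about 60.5 mm in the grip instead of the expected 56 mm. I did not find out why, but neither slipped or tilted.
- **Pictures:** I viewed 18 pictures, against a budget of 14, or 16 at most with the allowance.

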